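# Seal the paint tins and put them away

### The job

Close up the paint: move the stirring stick off the tray and lay it flat on the cork mat, and stand every paint tin upright in the tray, one to a compartment, with its lid pressed fully home. Press each tin's lid right down while the tin still stands on the bench, before you lift it, so that nothing spills. Leave the mug, spray can and glue bottle where they are.

Things in the scene. Friction and masses are not known exactly. Their poses are not given: they have to be found in the camera images.
- tray: Low open plywood tray fixed to the bench, 74 x 354 mm (x by y of its own frame), 20 mm high, walls and dividers 4 mm thick, floor 4 mm thick. Four dividers make five compartments in a row along its y axis, each 66 x 66 mm inside, at 70 mm pitch. Origin: centre of its underside, on the bench; z up. Its place and yaw vary.
- slot1 (a point): Centre of compartment 1 of the tray, on the compartment's floor (4 mm above the bench, 16 mm below the wall tops). Numbered along the tray's +y. Its axes are the tray's.
- slot2 (a point): Centre of compartment 2 of the tray, on the compartment's floor (4 mm above the bench, 16 mm below the wall tops). Numbered along the tray's +y. Its axes are the tray's.
- slot3 (a point): Centre of compartment 3 of the tray, on the compartment's floor (4 mm above the bench, 16 mm below the wall tops). Numbered along the tray's +y. Its axes are the tray's.
- slot4 (a point): Centre of compartment 4 of the tray, on the compartment's floor (4 mm above the bench, 16 mm below the wall tops). Numbered along the tray's +y. Its axes are the tray's.
- slot5 (a point): Centre of compartment 5 of the tray, on the compartment's floor (4 mm above the bench, 16 mm below the wall tops). Numbered along the tray's +y. Its axes are the tray's.
- tin1: Small round paint tin, plain metal with a paper band: body 54 mm diameter, 50 mm high, on which the lid sits; about 200 g. Origin: centre of the underside; z along the tin's axis, up. Stands on the bench in front of the tray. Some of tins 1 to 5 are absent.
- lid1 (a joint): How far the lid of tin 1 is pressed down, m: 0 = 10 mm proud of the tin's rim, 0.010 = fully home on the rim. The lid is a 48 mm steel disc 6 mm thick, centred on the tin (fully home its top is 56 mm above the tin's underside, at 0 it is 66 mm). It slides straight down against a steady friction of about 8 N, stays where it is left, and stops hard when home. It starts between 0 and 0.005.
- tin2: Small round paint tin, plain metal with a paper band: body 54 mm diameter, 50 mm high, on which the lid sits; about 200 g. Origin: centre of the underside; z along the tin's axis, up. Stands on the bench in front of the tray. Some of tins 1 to 5 are absent.
- lid2 (a joint): How far the lid of tin 2 is pressed down, m: 0 = 10 mm proud of the tin's rim, 0.010 = fully home on the rim. The lid is a 48 mm steel disc 6 mm thick, centred on the tin (fully home its top is 56 mm above the tin's underside, at 0 it is 66 mm). It slides straight down against a steady friction of about 8 N, stays where it is left, and stops hard when home. It starts between 0 and 0.005.
- tin3: Small round paint tin, plain metal with a paper band: body 54 mm diameter, 50 mm high, on which the lid sits; about 200 g. Origin: centre of the underside; z along the tin's axis, up. Stands on the bench in front of the tray. Some of tins 1 to 5 are absent.
- lid3 (a joint): How far the lid of tin 3 is pressed down, m: 0 = 10 mm proud of the tin's rim, 0.010 = fully home on the rim. The lid is a 48 mm steel disc 6 mm thick, centred on the tin (fully home its top is 56 mm above the tin's underside, at 0 it is 66 mm). It slides straight down against a steady friction of about 8 N, stays where it is left, and stops hard when home. It starts between 0 and 0.005.
- tin4: Small round paint tin, plain metal with a paper band: body 54 mm diameter, 50 mm high, on which the lid sits; about 200 g. Origin: centre of the underside; z along the tin's axis, up. Stands on the bench in front of the tray. Some of tins 1 to 5 are absent.
- lid4 (a joint): How far the lid of tin 4 is pressed down, m: 0 = 10 mm proud of the tin's rim, 0.010 = fully home on the rim. The lid is a 48 mm steel disc 6 mm thick, centred on the tin (fully home its top is 56 mm above the tin's underside, at 0 it is 66 mm). It slides straight down against a steady friction of about 8 N, stays where it is left, and stops hard when home. It starts between 0 and 0.005.
- tin5: Small round paint tin, plain metal with a paper band: body 54 mm diameter, 50 mm high, on which the lid sits; about 200 g. Origin: centre of the underside; z along the tin's axis, up. Stands on the bench in front of the tray. Some of tins 1 to 5 are absent.
- lid5 (a joint): How far the lid of tin 5 is pressed down, m: 0 = 10 mm proud of the tin's rim, 0.010 = fully home on the rim. The lid is a 48 mm steel disc 6 mm thick, centred on the tin (fully home its top is 56 mm above the tin's underside, at 0 it is 66 mm). It slides straight down against a steady friction of about 8 N, stays where it is left, and stops hard when home. It starts between 0 and 0.005.
- stick: Flat wooden paint stirring stick, 190 x 24 x 10 mm (long axis x), 45 g. Origin: centre of its underside. At the start it lies across the tops of the tray's walls, roughly along the tray, covering compartments.
- mat: Cork mat fixed flat on the bench to the left or right, 220 x 90 x 5 mm (long axis x). Origin: centre of its underside.
- mug: Bystander: white mug, 80 mm diameter, 90 mm high, on the other side from the mat. Origin: centre of its underside.
- spray: Bystander: upright spray can, 54 mm diameter, 170 mm high, beyond the tray on the right. Origin: centre of its underside.
- glue: Bystander: upright glue bottle, 52 mm diameter, 130 mm high, beyond the tray on the left. Origin: centre of its underside.
Things that resemble listed ones, but are neither listed nor needed, are in the scene too. What is shaped like the mat but purple is not meant.

How it is judged:
By the outcome, as a careful person would: the job done as asked, in the order asked, and still so for the second after the job is handed in, with the robot touching nothing.
Of tin1, tin2, tin3, tin4, tin5 only 3 to 5 are there at a start; the rules pass over those that are not, and their reading is None.
At some moment in a run one of tin1, tin2, tin3, tin4, tin5, stick may be knocked a few centimetres aside while the robot is not near it.
Once in a run the grip may slacken for a moment while it holds something.
It also fails if it takes over 210 s, if anything falls off the work surface, if the arm or the gripper's body presses on something with over 40 N, if the wrist force passes 120 N, or if a joint passes its speed limit or range.

### The arm

A 6-joint arm with a two-finger parallel gripper is mounted at the origin on the work surface. World frame = base frame: x ahead of the robot, y to its left, z up, the work surface at z = 0. Lengths are in mm, angles in rad, forces in N, time in s.
With the tool pointing down it reaches from about 350 to 875 mm from the base axis. Payload 4.2 kg.
Tool frame: the origin (TCP) lies midway between the tips of the shut fingers; the grasp point (between the pads) lies 19 mm behind it; z points along the fingers, y is the direction in which the jaws open and shut (so a half turn about z gives the same grasp; the last joint's range is limited). The gripper opens to 85 mm and grips with 20 to 120 N. Pads are 22 mm wide; open, the fingers measure 114 mm over their backs; the gripper's body (76 mm by 85 mm) begins 54 mm behind the grasp point. The pads swing forward as they close: fully open they stand 13 mm farther back than shut.
Start: joints at [1.433, 0.385, 0.008, 0, -1.194, -0.259], TCP at [241.51, 576.431, 231.312] pointing down, gripper open.
Joint ranges: [-3.14, 3.14], [-1.21, 2.06], [-1.07, 1.41], [-3.16, 2.05], [-2.99, -0.16], [-3.1, 3.1]. Speed limits (rad/s): [2.79, 2.79, 3.14, 3.14, 3.14, 3.14].

### API

Orientations are given as a unit quaternion [x, y, z, w].
In Python, from bench import arm gives the robot as it stands.
- The arm moves only by the tool send_rows, never from a script. Its arguments are lists of equal length, an entry for each row: "translation": the shift along the tool's x, y, z in mm, a list of three; "dr": the turn, a rotation vector about the tool's x, y, z in degrees, a list of three; "grip": the finger opening in mm, from 0 to 85.4. In form: {"translation": [[dx, dy, dz], ...], "dr": [[ax, ay, az], ...], "grip": [grip, ...]}. A call has exactly 5 rows; each row shifts and turns the commanded pose from where the row before left it, along the tool's axes as they then stand; what a row does not reach is not made up. A row lasts 1/8 s, in which the tool goes at most 62.5 mm and 10.7 degrees, less where a joint would pass 70% of its speed; a pose out of reach is approached as far as the arm can. A call with a gripper value outside its range is refused whole. The fingers move at their own pace and stop on an object; the grip force is fixed at half the most. Time passes only in rows, so rows that do not move let the fingers close, or fill a call up. It gives the time, the measured TCP pose, the force and the opening at its end, in the units of the state.
- arm.read_state(): the state, without advancing time (a new reading comes with each control period).
- arm.get_image(name): name is "side" or "top"; returns the picture (400x640x3 uint8, red, green, blue); there is no depth.
- arm.camera_info(name): a dict with "fx", "fy", "cx", "cy" (pixels), "cam_to_world" (4x4, takes a point from camera to world coordinates). Camera axes: x right, y down, z forward; pixel columns grow to the right and rows downward; lengths in mm; the calibration is good to about 2 mm. A picture is of the moment at which its call begins. camera_info takes no time and is no camera call.
- arm.job_done(): hands the job in, once; it reports no verdict.
Trained networks look in the newest picture that a camera, given by its name, has taken for a name from the list of things; names that differ only in an ending like _2 or _b are one class to them, and where a whole thing is asked for, a point or a joint stands for the part that bears it (a point fixed in the world has none). Each returns a list of dicts, best first, with "confidence" (0 to 1); they miss things now and then, are a little off and sometimes report something else, mostly with a low value. They report only what shows in the picture. A call takes as long as a camera call. They do not tell look-alikes from the thing itself.
- arm.search_frame(thing, camera): "xyz" ([x, y, z] in mm, in world coordinates, good to about 4 mm: the middle of the surface that is visible of it).
- arm.place_of(thing, camera): "xyz" ([x, y, z] in mm, in world coordinates, good to about 4 mm: a listed point, or the origin of a listed thing).
The state is a dict: "clock": time; "joints": joint angles; "joint_vel": joint speeds; "joint_efforts": joint torques, N m; "position": TCP position; "ee_rot": TCP orientation; "contact_force": force on the tool from outside, world axes, zero at the start; "wrist_torque": the same for the moment, N m; "gripper_width": finger opening in mm.
Only numpy, scipy, OpenCV 4.12 (cv2) and the standard library are available. Lean on these libraries where they do the work, as an engineer would, in place of code of your own. Each camera call takes 0.05 s, during which the arm holds its last target.

## Working session

There is one attempt and no reset: what is moved stays moved. The work goes in short steps, Python scripts to look and compute and a tool call to move; the robot and the scene stay as the last step left them, time stands still between calls to the robot, and variables do not carry over. Pictures are saved under pics/ and viewed, and the job is handed in when it is done.

Besides the shell and the picture viewer there is one more tool, called as name(argument=value, ...) on one line, values as JSON. send_rows: Moves the arm, as the interface text tells. Its arguments: {"type":"object","properties":{"translation":{"type":"array"},"dr":{"type":"array"},"grip":{"type":"array"}},"required":["translation","dr","grip"]}

```bash
ls; mkdir -p pics
python3 - <<'E'
from bench import arm
import cv2,numpy as np
np.set_printoptions(precision=3,suppress=True)
print(arm.read_state())
for n in("side","top"):
    im=arm.get_image(n); cv2.imwrite(f"pics/a_{n}.png",im[:,:,::-1]); print(arm.camera_info(n))
for t in["tray","slot1","slot2","slot3","slot4","slot5","tin1","stick","mat","mug","spray","glue"]:
    for c in ("top","side"):
        print(t,c,[(np.round(d["xyz"]).tolist(),round(d["confidence"],2)) for d in arm.place_of(t,c)])
E
```

```text
pics
{'clock': 0.0, 'joints': array([ 1.433,  0.386,  0.007, -0.001, -1.194, -0.259]), 'joint_vel': array([-0.   ,  0.001,  0.001,  0.001,  0.001,  0.001]), 'joint_efforts': array([ -0.001, -39.229,  18.84 ,   4.186,  -0.005,   0.   ]), 'position': array([241.312, 575.889, 230.227]), 'ee_rot': array([ 0.98 , -0.197, -0.   ,  0.001]), 'contact_force': array([-0.506, -0.19 , -0.479]), 'wrist_torque': array([-0.041, -0.03 ,  0.055]), 'gripper_width': 85.33553040153606}
{'fx': 395.3494637017279, 'fy': 395.3494637017279, 'cx': 318.57289401550173, 'cy': 194.86025526508226, 'cam_to_world': array([[   0.772,   -0.363,    0.521,  -51.975],
       [  -0.635,   -0.443,    0.632, -819.785],
       [   0.001,   -0.819,   -0.573,  714.17 ],
       [   0.   ,    0.   ,    0.   ,    1.   ]])}
{'fx': 491.70869971859685, 'fy': 491.70869971859685, 'cx': 326.12960496061544, 'cy': 197.03942131598353, 'cam_to_world': array([[  -0.012,   -0.996,    0.09 ,  399.22 ],
       [  -1.   ,    0.013,    0.002,  -84.119],
       [  -0.003,   -0.09 ,   -0.996, 1626.94 ],
       [   0.   ,    0.   ,    0.   ,    1. 
[... 1626 characters left out ...]
, 6.0, -1.0], 0.61), ([614.0, -100.0, 4.0], 0.33)]
tin1 side [([452.0, -288.0, 2.0], 0.87), ([477.0, 294.0, -5.0], 0.78), ([455.0, 10.0, -3.0], 0.66), ([466.0, -123.0, -1.0], 0.61)]
stick top [([453.0, 3.0, 0.0], 0.73), ([630.0, 53.0, 21.0], 0.58), ([453.0, -292.0, -2.0], 0.35)]
stick side [([630.0, 55.0, 20.0], 0.49)]
mat top [([565.0, -415.0, 3.0], 0.97)]
mat side [([560.0, -417.0, -0.0], 0.96), ([349.0, -604.0, -1.0], 0.78)]
mug top [([532.0, 419.0, 1.0], 0.64)]
mug side [([537.0, 411.0, 1.0], 0.76), ([650.0, 175.0, 5.0], 0.74)]
spray top [([743.0, -294.0, 1.0], 0.58)]
spray side [([741.0, -297.0, -0.0], 0.66)]
glue top [([722.0, 309.0, 1.0], 0.88)]
glue side [([726.0, 304.0, 2.0], 0.76)]
```

View pics/a_top.png

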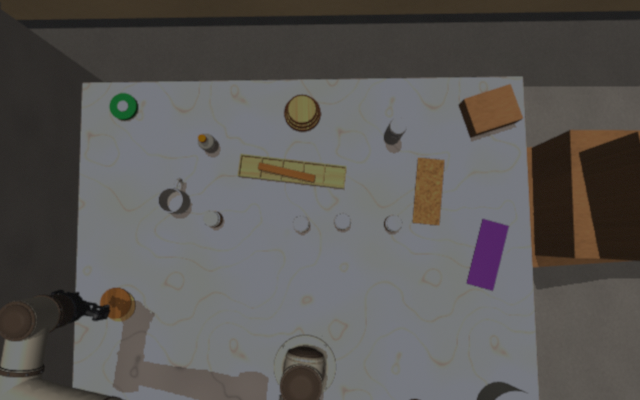

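View pics/a_side.png

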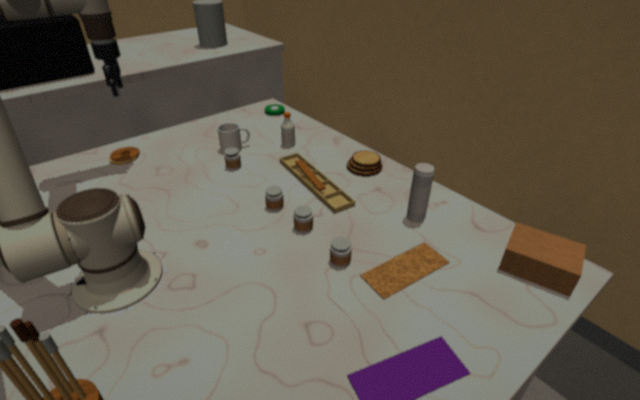

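Top view: cork mat at (428,191) and a purple look-alike at (488,255). The tray is at (292,172), with the stick lying on it at (288,172). There are four tin-like things, at (213,219), (301,224), (343,221) and (393,223). I'll enlarge these to confirm them.

```bash
cat > h.py <<'E'
from bench import arm
import cv2,numpy as np
from scipy.spatial.transform import Rotation as R
np.set_printoptions(precision=2,suppress=True)
def proj(n,P):
    c=arm.camera_info(n);T=np.linalg.inv(c["cam_to_world"]);p=np.atleast_2d(P)@T[:3,:3].T+T[:3,3]
    return np.c_[c["fx"]*p[:,0]/p[:,2]+c["cx"],c["fy"]*p[:,1]/p[:,2]+c["cy"]]
def unproj(n,uv,z):
    c=arm.camera_info(n);M=c["cam_to_world"];u,v=uv
    d=M[:3,:3]@np.array([(u-c["cx"])/c["fx"],(v-c["cy"])/c["fy"],1]);o=M[:3,3]
    return o+d*(z-o[2])/d[2]
def crop(im,u,v,hw,hh,s): 
    u,v=int(u),int(v);c=im[max(0,v-hh):v+hh,max(0,u-hw):u+hw]
    return cv2.resize(c,None,fx=s,fy=s,interpolation=cv2.INTER_CUBIC)
def go(target,yaw=None):
    """delta in tool frame to reach target TCP; yaw = world angle of jaw axis (deg)"""
    s=arm.read_state();r=R.from_quat(s["ee_rot"]);d=np.array(target)-s["position"]
    m=r.as_matrix();a=np.degrees(np.arctan2(m[1,1],m[0,1]))
    print("t%.2f pos"%s["clock"],s["position"],"jaw %.1f"%a,"F",s["contact_force"],"w %.1f"%s["gripper_width"],"j6 %.2f"%s["joints"][5], "tilt",m[:,2])
    print("tool delta now",r.inv().apply(d))
    if yaw is not None:
        da=(yaw-a+90)%180-90   # world z turn; tool z is down => tool turn -da
        print("turn about tool z:",-da)
        print("tool delta if turned first:",(R.from_euler('z',da,degrees=True)*r).inv().apply(d))
E
python3 - <<'E'
from h import *
im=cv2.imread("pics/a_top.png")
im=cv2.convertScaleAbs(im,alpha=1.6)
cv2.imwrite("pics/b1.png",crop(im,293,195,100,55,4))
s=cv2.convertScaleAbs(cv2.imread("pics/a_side.png"),alpha=1.6)
cv2.imwrite("pics/b2.png",crop(s,290,205,100,70,4))
cv2.imwrite("pics/b3.png",crop(s,390,250,80,60,4))
go([0,0,0],0)
E
```

```text
t1.30 pos [241.51 576.44 231.32] jaw -112.7 F [0.08 0.2  0.22] w 85.0 j6 -0.26 tilt [ 0.  0. -1.]
tool delta now [  0.03 624.99 231.31]
turn about tool z: 67.26534776777211
tool delta if turned first: [576.44 241.51 231.31]
```

View pics/b1.png

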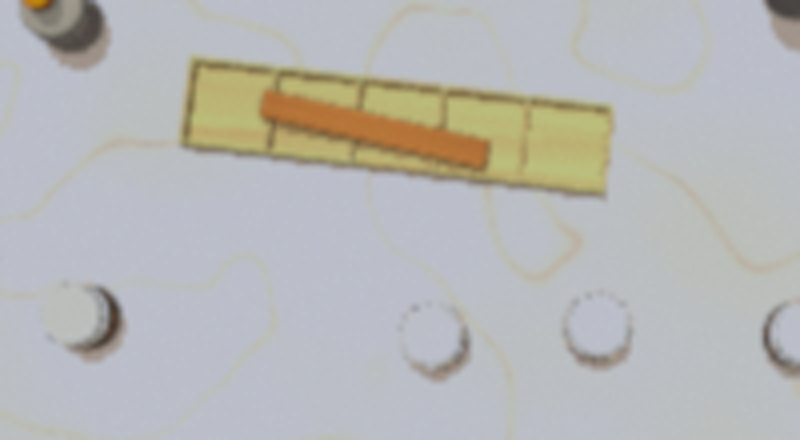

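View pics/b2.png

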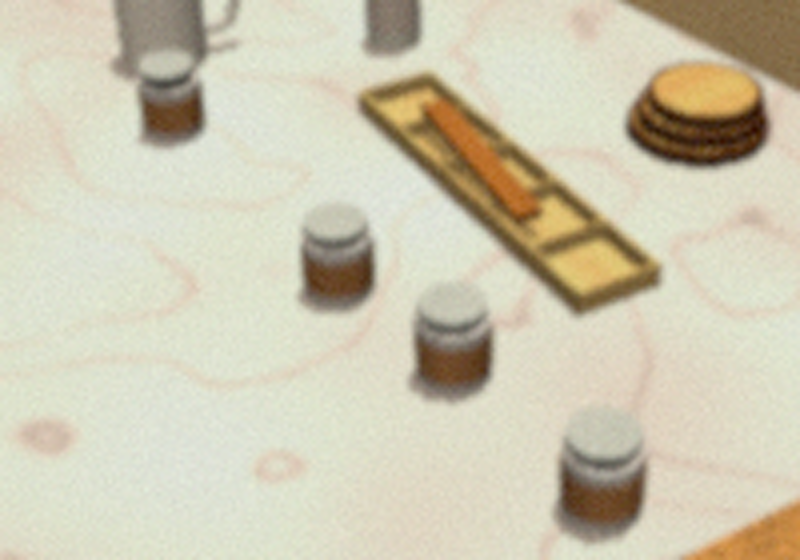

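View pics/b3.png

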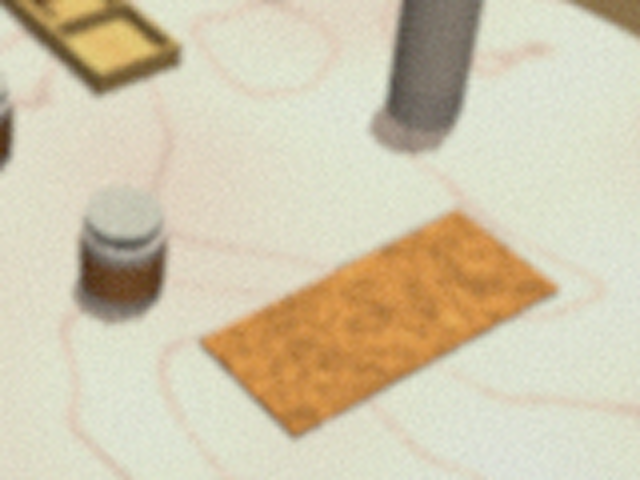

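```bash
cat >> h.py <<'E'
def circ(x,y,z,r): 
    t=np.linspace(0,2*np.pi,40);return np.c_[x+r*np.cos(t),y+r*np.sin(t),np.full(40,z)]
def rect(x,y,z,L,W,yaw):
    a=np.radians(yaw);c=np.array([[-L,-W],[L,-W],[L,W],[-L,W],[-L,-W]])/2
    m=np.array([[np.cos(a),-np.sin(a)],[np.sin(a),np.cos(a)]]);return np.c_[c@m.T+[x,y],np.full(5,z)]
def overlay(n,im,curves,u,v,hw,hh,s,fn):
    o=crop(cv2.convertScaleAbs(im,alpha=1.5),u,v,hw,hh,s)
    off=np.array([max(0,int(u)-hw),max(0,int(v)-hh)])
    for P,col in curves:
        p=((proj(n,P)-off+0.5)*s).astype(int);cv2.polylines(o,[p.reshape(-1,1,2)],False,col,1)
    cv2.imwrite(fn,o)
E
python3 - <<'E'
from h import *
t=lambda c:np.array([193+c[0]/4-.5,140+c[1]/4-.5])
e1=unproj("top",t((266,104)),30);e2=unproj("top",t((487,154)),30)
print("stick",e1,e2,(e1+e2)/2,np.linalg.norm(e1-e2),np.degrees(np.arctan2(*(e1-e2)[[1,0]])))
cs=[unproj("top",t(c),20) for c in((193,57),(612,106),(605,195),(183,147))]
print("tray",np.array(cs),np.mean(cs,0))
d=(cs[0]+cs[3]-cs[1]-cs[2])/2;print(d,np.degrees(np.arctan2(d[1],d[0])))
ty=np.degrees(np.arctan2(d[1],d[0]))-90;tc=np.mean(cs,0)
sc=(e1+e2)/2;sy=np.degrees(np.arctan2(*(e1-e2)[[1,0]]))
g=(0,200,0);r=(0,0,255)
cu=[(rect(tc[0],tc[1],20,74,354,ty),g),(rect(sc[0],sc[1],30,190,24,sy),r)]
for x,y in((465,-126),(454,-291),(478,293),(455,8)): cu+=[(circ(x,y,0,27),g),(circ(x,y,50,27),g),(circ(x,y,62,24),r)]
cu+=[(rect(563,-416,5,220,90,2),g)]
for n,c in(("top",(305,195,130,55,6)),("side",(315,215,130,90,5))):
    overlay(n,cv2.imread(f"pics/a_{n}.png"),cu,*c,f"pics/c_{n}.png")
E
python3 -c "
import cv2
for n in('top','side'):
    i=cv2.imread(f'pics/c_{n}.png');print(i.shape);cv2.imwrite(f'pics/c_{n}.png',cv2.resize(i,(800,int(800*i.shape[0]/i.shape[1])),interpolation=cv2.INTER_AREA))"
```

```text
stick [649.92 138.32  30.  ] [606.27 -42.55  30.  ] [628.1   47.88  30.  ] 186.0663029635483 76.43185104834589
tray [[ 691.55  200.13   20.  ]
 [ 646.14 -145.82   20.  ]
 [ 572.38 -138.89   20.  ]
 [ 616.59  208.13   20.  ]] [631.66  30.89  20.  ]
[ 44.81 346.48   0.  ] 82.63145542206462
(660, 1560, 3)
(900, 1300, 3)
```

View pics/c_top.png

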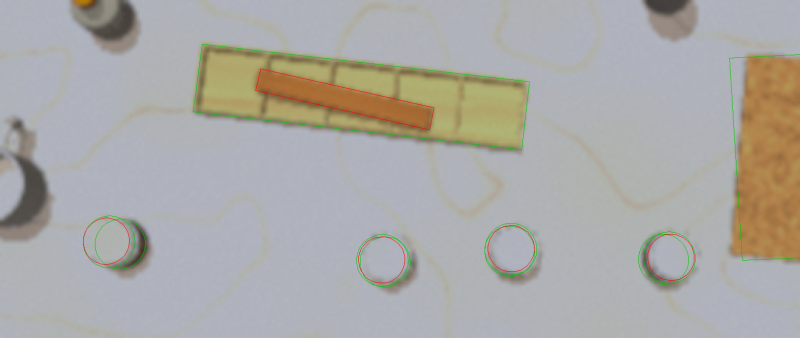

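View pics/c_side.png

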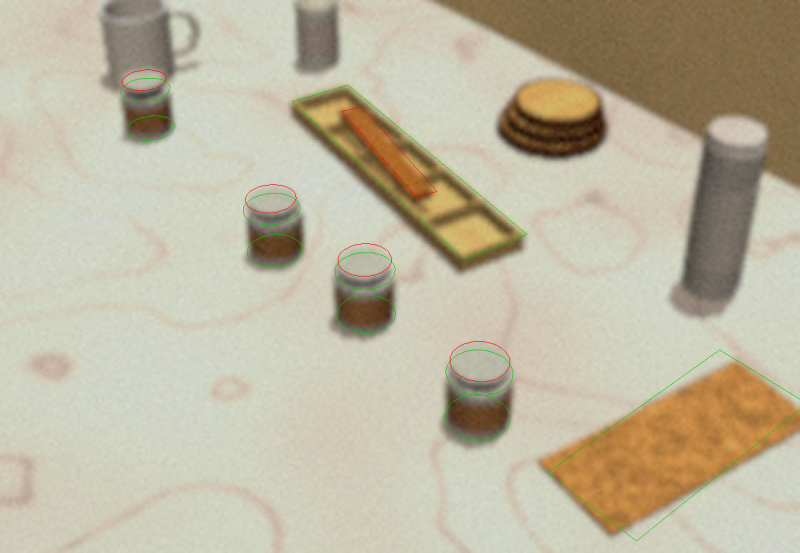

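The overlay fits all four tins, the tray and the stick well. The cork mat (orange, speckled) is at about (565,-420) with a yaw of about -4.5°. The stick comes first.

```bash
python3 -c "
from h import *
go([628,48,150],-13.6)"
```

```text
t1.30 pos [241.51 576.44 231.32] jaw -112.7 F [0.08 0.2  0.22] w 85.0 j6 -0.26 tilt [ 0.  0. -1.]
tool delta now [560.68 338.02  81.31]
turn about tool z: 80.8653477677721
tool delta if turned first: [ 422.74 -499.91   81.33]
```

send_rows(translation=[[0,0,0],[0,0,0],[0,0,0],[0,0,0],[0,0,0]], dr=[[0,0,10],[0,0,10],[0,0,10],[0,0,10],[0,0,10]], grip=[85,85,85,85,85])

```text
clock: 1.92
position: [241.5, 576.4, 231.3]
ee_rot: [0.804, -0.595, -0.0, -0.0]
contact_force: [0.1, 0.7, -0.9]
gripper_width: 85.1
```

send_rows(translation=[[0,0,0],[0,0,0],[0,0,0],[0,0,0],[0,0,0]], dr=[[0,0,10],[0,0,10],[0,0,10],[0,0,0.9],[0,0,0]], grip=[85,85,85,85,85])

```text
clock: 2.55
position: [241.5, 576.4, 231.3]
ee_rot: [-0.619, 0.785, -0.0, 0.0]
contact_force: [0.2, -0.5, -0.3]
gripper_width: 85.2
```

```bash
python3 -c "
from h import *
go([628,48,150],-13.6)"
```

```text
t2.55 pos [241.52 576.43 231.31] jaw 166.5 F [ 0.19 -0.49 -0.28] w 85.2 j6 -1.67 tilt [ 0. -0. -1.]
tool delta now [ 423.56 -499.2    81.33]
turn about tool z: 0.09444841209511878
tool delta if turned first: [ 422.74 -499.9    81.33]
```

send_rows(translation=[[30,-36,0],[38,-45,0],[38,-45,0],[38,-45,0],[38,-45,0]], dr=[[0,0,0],[0,0,0],[0,0,0],[0,0,0],[0,0,0]], grip=[85,85,85,85,85])

```text
clock: 3.18
position: [409.4, 347.1, 231.7]
ee_rot: [-0.619, 0.785, 0.0, 0.0]
contact_force: [1.1, -0.3, 0.4]
gripper_width: 84.9
```

send_rows(translation=[[38,-45,0],[38,-45,0],[38,-45,0],[38,-45,0],[38,-45,0]], dr=[[0,0,0],[0,0,0],[0,0,0],[0,0,0],[0,0,0]], grip=[85,85,85,85,85])

```text
clock: 3.8
position: [583.4, 109.3, 231.6]
ee_rot: [-0.619, 0.785, -0.0, 0.0]
contact_force: [0.2, 0.2, 0.5]
gripper_width: 84.8
```

send_rows(translation=[[30,-36,20],[21,-22,30],[0,0,31],[0,0,0],[0,0,0]], dr=[[0,0,0],[0,0,0],[0,0,0],[0,0,0],[0,0,0]], grip=[85,85,85,85,85])

```text
clock: 4.42
position: [627.6, 48.1, 151.8]
ee_rot: [-0.619, 0.786, -0.001, 0.001]
contact_force: [-0.2, -0.1, 0.8]
gripper_width: 84.8
```

Run:
```python
from h import *
go([628,48,22],-13.6)
im=arm.get_image("side")[:,:,::-1].copy()
cv2.imwrite("pics/d.png",crop(cv2.convertScaleAbs(im,alpha=1.5),310,180,80,60,5))
im=arm.get_image("top")[:,:,::-1].copy()
print(arm.place_of("stick","top"),arm.place_of("stick","side"))
```

```text
t4.42 pos [627.57  48.14 151.77] jaw 166.5 F [-0.23 -0.13  0.76] w 84.8 j6 -0.57 tilt [ 0. -0. -1.]
tool delta now [  0.11  -0.16 129.77]
turn about tool z: 0.06579938345669234
tool delta if turned first: [  0.11  -0.16 129.77]
[{'xyz': [626.7, 52.0, 20.2], 'confidence': 0.68}] [{'xyz': [629.5, 51.8, 19.1], 'confidence': 0.66}]
```

View pics/d.png

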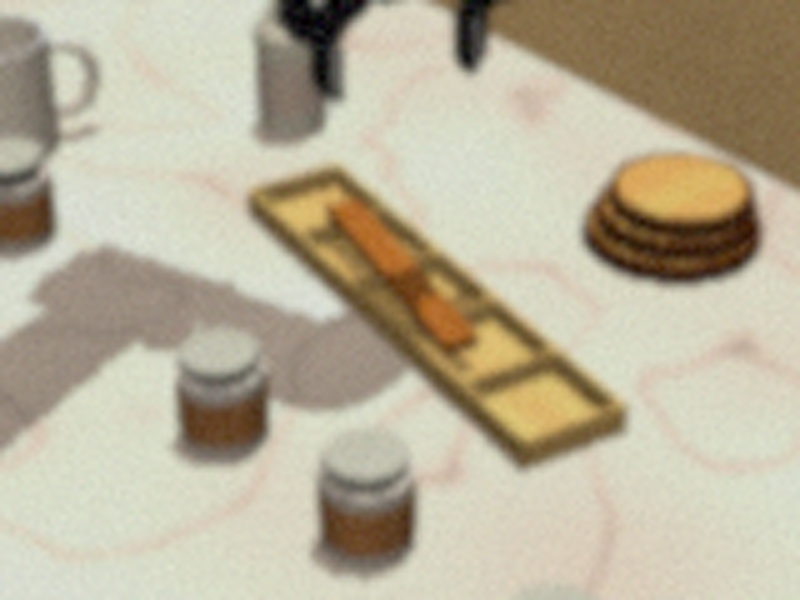

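send_rows(translation=[[0,0,35],[0,0,40],[0,0,33],[0,0,15],[0,0,5]], dr=[[0,0,0],[0,0,0],[0,0,0],[0,0,0],[0,0,0]], grip=[85,85,85,85,50])

```text
clock: 5.25
position: [627.1, 48.0, 22.4]
ee_rot: [-0.618, 0.786, -0.0, 0.0]
contact_force: [0.8, -0.9, 0.5]
gripper_width: 69.4
```

send_rows(translation=[[0,0,0],[0,0,0],[0,0,0],[0,0,0],[0,0,0]], dr=[[0,0,0],[0,0,0],[0,0,0],[0,0,0],[0,0,0]], grip=[30,15,15,15,15])

```text
clock: 5.88
position: [627.8, 47.9, 23.9]
ee_rot: [-0.618, 0.786, -0.001, 0.001]
contact_force: [-0.6, 1.1, 5.3]
gripper_width: 21.7
```

send_rows(translation=[[0,0,0],[0,0,0],[0,0,0],[0,0,0],[0,0,0]], dr=[[0,0,0],[0,0,0],[0,0,0],[0,0,0],[0,0,0]], grip=[15,15,15,15,15])

```text
clock: 6.5
position: [627.8, 48.0, 23.9]
ee_rot: [-0.618, 0.786, -0.001, 0.001]
contact_force: [-0.8, 0.3, 5.3]
gripper_width: 21.8
```

send_rows(translation=[[0,0,-5],[0,0,-10],[0,0,-20],[0,0,-30],[0,0,0]], dr=[[0,0,0],[0,0,0],[0,0,0],[0,0,0],[0,0,0]], grip=[15,15,15,15,15])

```text
clock: 7.12
position: [628.5, 48.2, 90.4]
ee_rot: [-0.618, 0.786, -0.001, 0.003]
contact_force: [-0.2, 0.5, -0.3]
gripper_width: 21.8
```

Run:
```python
from h import *
go([565,-420,150],85.5)
im=arm.get_image("side")[:,:,::-1].copy()
cv2.imwrite("pics/e.png",crop(cv2.convertScaleAbs(im,alpha=1.5),310,180,80,60,5))
```

```text
t7.12 pos [628.52  48.16  90.36] jaw 166.4 F [-0.17  0.45 -0.3 ] w 21.8 j6 -0.57 tilt [ 0.01  0.   -1.  ]
tool delta now [469.79 -48.77 -60.7 ]
turn about tool z: 80.88647407639797
tool delta if turned first: [  26.43 -472.01  -57.21]
```

View pics/e.png

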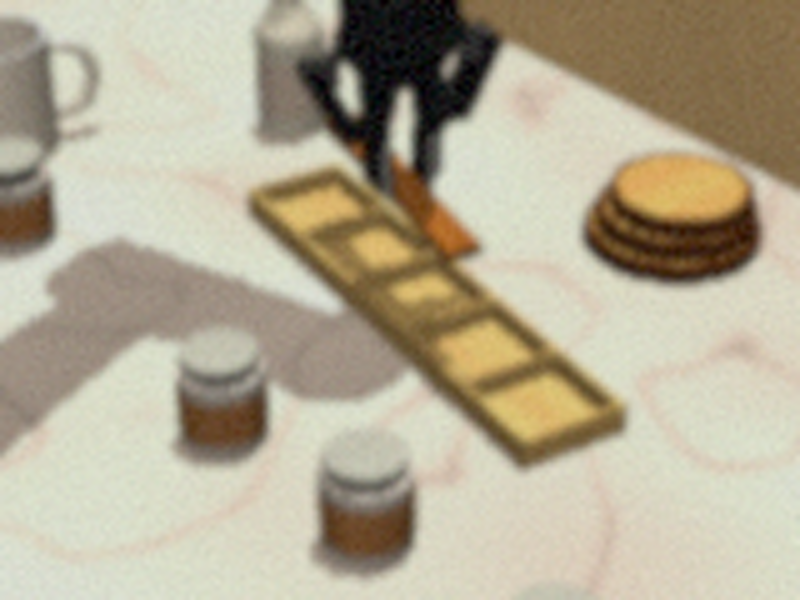

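send_rows(translation=[[0,0,-20],[0,0,-20],[0,0,0],[0,0,0],[0,0,0]], dr=[[0,0,10],[0,0,10],[0,0,10],[0,0,10],[0,0,10]], grip=[15,15,15,15,15])

```text
clock: 7.8
position: [625.8, 47.5, 125.8]
ee_rot: [-0.225, 0.974, 0.0, -0.001]
contact_force: [0.4, -0.3, -0.4]
gripper_width: 21.9
```

send_rows(translation=[[0,0,0],[0,0,0],[0,0,0],[0,0,0],[0,0,0]], dr=[[0,0,10],[0,0,10],[0,0,10],[0,0,0.9],[0,0,0]], grip=[15,15,15,15,15])

```text
clock: 8.43
position: [626.3, 47.6, 126.5]
ee_rot: [0.039, 0.999, -0.0, -0.001]
contact_force: [0.0, 0.3, -1.1]
gripper_width: 21.9
```

send_rows(translation=[[0,-35,0],[3,-45,0],[3,-45,0],[3,-45,0],[3,-45,0]], dr=[[0,0,0],[0,0,0],[0,0,0],[0,0,0],[0,0,0]], grip=[15,15,15,15,15])

```text
clock: 9.05
position: [597.4, -167.0, 127.2]
ee_rot: [0.038, 0.999, 0.0, -0.0]
contact_force: [0.7, -1.0, -1.2]
gripper_width: 21.8
```

send_rows(translation=[[3,-45,0],[3,-45,0],[3,-45,0],[3,-45,0],[0,-30,0]], dr=[[0,0,0],[0,0,0],[0,0,0],[0,0,0],[0,0,0]], grip=[15,15,15,15,15])

```text
clock: 9.68
position: [568.3, -376.0, 126.9]
ee_rot: [0.039, 0.999, 0.0, -0.0]
contact_force: [0.8, -0.7, -0.0]
gripper_width: 21.6
```

Run:
```python
from h import *
go([565,-420,40],85.5)
g=(0,200,0)
for n,c in(("top",(428,190,60,50,6)),("side",(400,240,80,60,5))):
    im=arm.get_image(n)[:,:,::-1].copy()
    overlay(n,im,[(rect(565,-420,5,220,90,-4.5),g)],*c,f"pics/f_{n}.png")
```

```text
t9.68 pos [ 568.33 -376.    126.88] jaw 85.5 F [ 0.81 -0.67 -0.03] w 21.6 j6 -1.30 tilt [-0.  0. -1.]
tool delta now [ -0.19 -44.14  86.88]
turn about tool z: -0.01259310227968058
tool delta if turned first: [ -0.18 -44.14  86.88]
```

View pics/f_top.png

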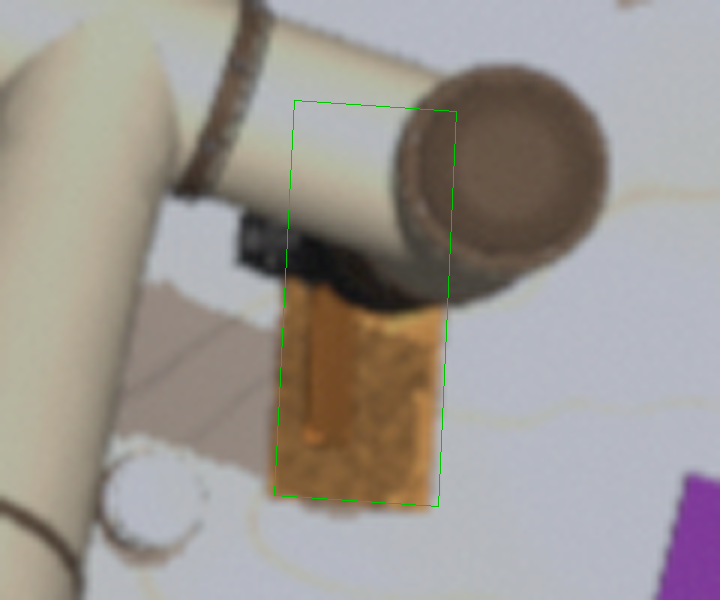

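View pics/f_side.png

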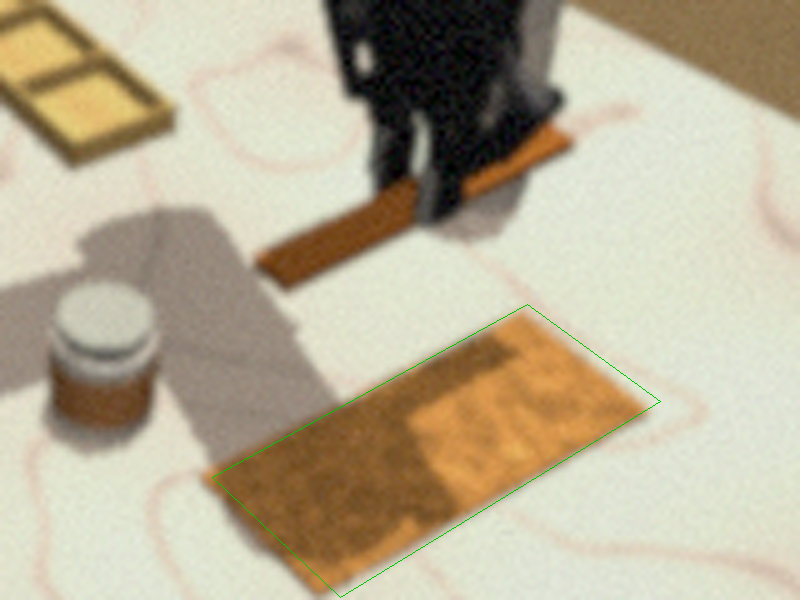

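send_rows(translation=[[1,-20,10],[2,-23,20],[0,0,30],[0,0,30],[0,0,15]], dr=[[0,0,0],[0,0,0],[0,0,0],[0,0,0],[0,0,0]], grip=[15,15,15,15,15])

```text
clock: 10.4
position: [561.0, -416.4, 18.6]
ee_rot: [0.04, 0.999, 0.001, -0.002]
contact_force: [0.2, 0.3, -0.4]
gripper_width: 21.7
```

send_rows(translation=[[0,0,5],[0,0,3],[0,0,2],[0,0,1],[0,0,0]], dr=[[0,0,0],[0,0,0],[0,0,0],[0,0,0],[0,0,0]], grip=[15,15,15,15,15])

```text
clock: 11.02
position: [563.0, -416.7, 11.8]
ee_rot: [0.039, 0.999, -0.0, 0.0]
contact_force: [-0.2, -0.5, -0.5]
gripper_width: 21.2
```

send_rows(translation=[[0,0,1],[0,0,1],[0,0,0.5],[0,0,0],[0,0,0]], dr=[[0,0,0],[0,0,0],[0,0,0],[0,0,0],[0,0,0]], grip=[15,15,15,15,15])

```text
clock: 11.65
position: [562.8, -416.7, 9.0]
ee_rot: [0.04, 0.999, -0.0, 0.0]
contact_force: [-0.6, 0.9, 1.2]
gripper_width: 21.5
```

send_rows(translation=[[0,0,0],[0,0,0],[0,0,0],[0,0,0],[0,0,0]], dr=[[0,0,0],[0,0,0],[0,0,0],[0,0,0],[0,0,0]], grip=[28,35,45,45,45])

```text
clock: 12.28
position: [562.8, -416.7, 8.8]
ee_rot: [0.04, 0.999, -0.0, 0.0]
contact_force: [1.2, 0.5, -0.1]
gripper_width: 45.0
```

send_rows(translation=[[0,0,-10],[0,0,-30],[0,0,-40],[0,0,-40],[0,0,-20]], dr=[[0,0,0],[0,0,0],[0,0,0],[0,0,0],[0,0,0]], grip=[45,45,30,0,0])

```text
clock: 12.9
position: [563.9, -417.4, 153.1]
ee_rot: [0.039, 0.999, -0.001, 0.002]
contact_force: [-0.4, 0.7, 0.0]
gripper_width: 0.1
```

Run:
```python
from h import *
go([454,-291,130],0)
g=(0,200,0)
for n,c in(("side",(400,240,80,60,5)),):
    im=arm.get_image(n)[:,:,::-1].copy()
    overlay(n,im,[],*c,f"pics/g_{n}.png")
```

```text
t12.90 pos [ 563.86 -417.37  153.05] jaw 85.5 F [-0.4   0.72  0.05] w 0.1 j6 -1.24 tilt [ 0. -0. -1.]
tool delta now [119.58 117.39  22.16]
turn about tool z: 85.48558602498008
tool delta if turned first: [ 126.49 -109.8    22.69]
```

View pics/g_side.png

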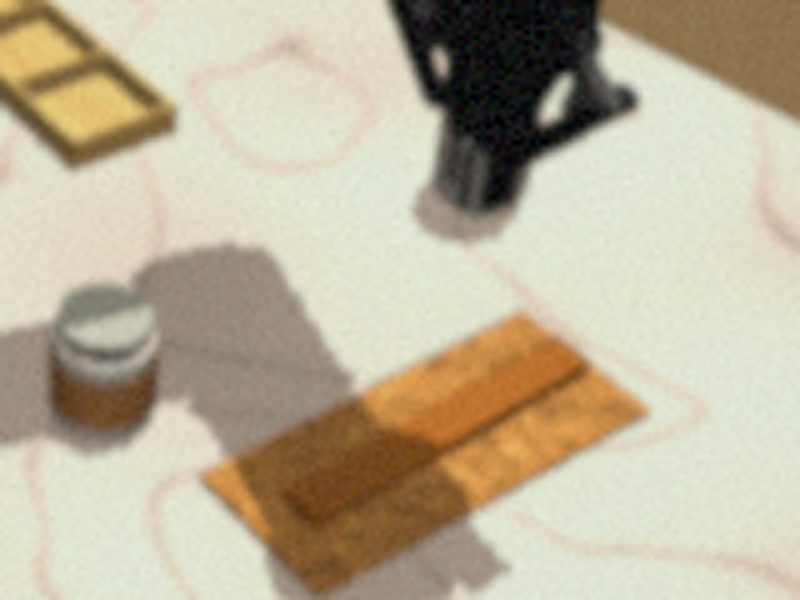

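Stick flat and inside the cork mat. Now the rightmost tin (454,-291): press its lid with shut fingers.

send_rows(translation=[[25,25,0],[35,35,0],[35,35,0],[24.5,22.5,0],[0,0,0]], dr=[[0,0,0],[0,0,0],[0,0,0],[0,0,0],[0,0,-10]], grip=[0,0,0,0,0])

```text
clock: 13.58
position: [451.0, -288.5, 149.3]
ee_rot: [-0.051, 0.999, 0.0, -0.0]
contact_force: [0.6, 0.0, 0.3]
gripper_width: -0.1
```

send_rows(translation=[[0,0,0],[0,0,0],[0,0,0],[0,0,0],[0,0,0]], dr=[[0,0,-10],[0,0,-10],[0,0,-10],[0,0,-10],[0,0,-10]], grip=[0,0,0,0,0])

```text
clock: 14.2
position: [452.8, -290.0, 148.8]
ee_rot: [-0.468, 0.884, 0.0, 0.0]
contact_force: [0.5, 0.1, 0.1]
gripper_width: -0.0
```

send_rows(translation=[[0,0,0],[0,0,0],[0,0,0],[0,0,20],[0,0,20]], dr=[[0,0,-10],[0,0,-10],[0,0,-7],[0,0,0],[0,0,0]], grip=[0,0,0,0,0])

```text
clock: 14.82
position: [453.0, -290.1, 108.7]
ee_rot: [-0.659, 0.752, -0.0, 0.0]
contact_force: [-0.8, 0.0, 0.4]
gripper_width: -0.1
```

Run:
```python
from h import *
go([454,-291,66],-7.4)
im=arm.get_image("side")[:,:,::-1].copy()
overlay("side",im,[(circ(454,-291,0,27),(0,200,0)),(circ(454,-291,64,24),(0,0,255))],340,240,60,50,6,"pics/h.png")
```

```text
t14.82 pos [ 452.98 -290.07  108.65] jaw 172.5 F [-0.84  0.01  0.37] w -0.1 j6 0.14 tilt [ 0. -0. -1.]
tool delta now [ 0.78 -1.09 42.65]
turn about tool z: -0.13761247292447365
tool delta if turned first: [ 0.78 -1.08 42.65]
```

View pics/h.png

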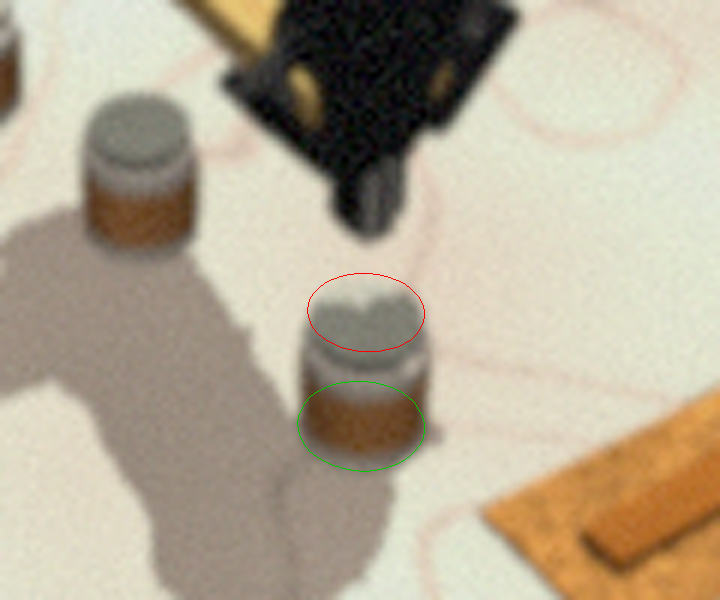

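send_rows(translation=[[1,-1,20],[0,0,15],[0,0,6],[0,0,3],[0,0,2]], dr=[[0,0,0],[0,0,0],[0,0,0],[0,0,0],[0,0,0]], grip=[0,0,0,0,0])

```text
clock: 15.5
position: [454.2, -291.3, 63.2]
ee_rot: [-0.659, 0.752, -0.0, 0.0]
contact_force: [0.0, -0.4, 0.3]
gripper_width: 0.1
```

send_rows(translation=[[0,0,1.5],[0,0,1.5],[0,0,1],[0,0,1],[0,0,1]], dr=[[0,0,0],[0,0,0],[0,0,0],[0,0,0],[0,0,0]], grip=[0,0,0,0,0])

```text
clock: 16.12
position: [454.2, -291.4, 58.5]
ee_rot: [-0.659, 0.752, -0.001, 0.0]
contact_force: [-1.7, 2.1, 8.4]
gripper_width: 0.3
```

send_rows(translation=[[0,0,1],[0,0,1],[0,0,0.7],[0,0,0],[0,0,0]], dr=[[0,0,0],[0,0,0],[0,0,0],[0,0,0],[0,0,0]], grip=[0,0,0,0,0])

```text
clock: 16.75
position: [454.2, -291.4, 56.1]
ee_rot: [-0.659, 0.752, -0.001, 0.0]
contact_force: [-2.3, 2.8, 9.5]
gripper_width: -0.2
```

send_rows(translation=[[0,0,0.6],[0,0,0.6],[0,0,0.6],[0,0,0],[0,0,0]], dr=[[0,0,0],[0,0,0],[0,0,0],[0,0,0],[0,0,0]], grip=[0,0,0,0,0])

```text
clock: 17.38
position: [454.3, -291.4, 55.9]
ee_rot: [-0.66, 0.752, -0.001, 0.0]
contact_force: [-6.1, 3.6, 20.5]
gripper_width: -0.3
```

Lid 1 hit its stop at z=55.9 with 20 N, so it is home. Now I'll grasp the tin.

send_rows(translation=[[0,0,-15],[0,0,-25],[0,0,0],[0,0,0],[0,0,0]], dr=[[0,0,0],[0,0,0],[0,0,0],[0,0,0],[0,0,0]], grip=[0,40,85,85,85])

```text
clock: 18.0
position: [453.3, -291.0, 91.4]
ee_rot: [-0.659, 0.752, 0.001, -0.0]
contact_force: [0.0, 0.4, -0.1]
gripper_width: 72.1
```

send_rows(translation=[[0,0,0],[0,0,0],[0,0,25],[0,0,30],[0,0,16]], dr=[[0,0,0],[0,0,0],[0,0,0],[0,0,0],[0,0,0]], grip=[85,85,85,85,85])

```text
clock: 18.62
position: [453.1, -291.0, 19.8]
ee_rot: [-0.659, 0.752, 0.001, -0.001]
contact_force: [-0.3, -0.3, -0.4]
gripper_width: 85.0
```

send_rows(translation=[[0,0,0],[0,0,0],[0,0,0],[0,0,0],[0,0,0]], dr=[[0,0,0],[0,0,0],[0,0,0],[0,0,0],[0,0,0]], grip=[60,46,46,46,46])

```text
clock: 19.25
position: [454.8, -291.5, 22.4]
ee_rot: [-0.659, 0.752, -0.001, 0.001]
contact_force: [0.1, 0.3, 6.5]
gripper_width: 52.4
```

Run:
```python
from h import *
go([613,-110,100],-7.4)
im=arm.get_image("side")[:,:,::-1].copy()
overlay("side",im,[],340,240,60,50,6,"pics/i.png")
```

```text
t19.25 pos [ 454.77 -291.47   22.42] jaw 172.5 F [0.09 0.28 6.46] w 52.4 j6 0.14 tilt [ 0. -0. -1.]
tool delta now [-200.55 -133.33  -77.39]
turn about tool z: -0.10957972421329032
tool delta if turned first: [-200.29 -133.72  -77.39]
```

View pics/i.png

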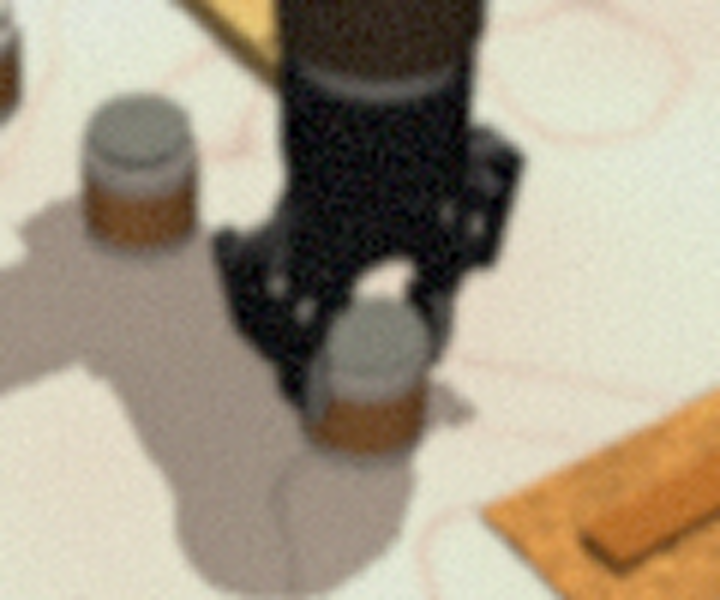

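send_rows(translation=[[0,0,-5],[0,0,-25],[0,0,-30],[0,0,-20],[0,0,0]], dr=[[0,0,0],[0,0,0],[0,0,0],[0,0,0],[0,0,0]], grip=[46,46,46,46,46])

```text
clock: 19.92
position: [454.3, -291.4, 102.4]
ee_rot: [-0.659, 0.752, -0.001, 0.001]
contact_force: [-0.4, 1.0, -3.2]
gripper_width: 52.4
```

Run:
```python
from h import *
go([613.5,-106,105],-7.8)
Y=-7.8;c0=np.array([632.5,32.5]);u=np.array([-np.sin(np.radians(Y)),np.cos(np.radians(Y))])
cu=[(rect(*c0,20,74,354,Y),(0,200,0))]+[(rect(*(c0+70*k*u),4,66,66,Y),(255,0,0)) for k in range(-2,3)]
for n,c in(("top",(292,172,60,30,13)),("side",(315,180,45,40,14))):
    im=arm.get_image(n)[:,:,::-1].copy();cv2.imwrite(f"pics/raw_{n}.png",im)
    overlay(n,im,cu,*c,f"pics/j_{n}.png")
    p=cv2.imread(f"pics/j_{n}.png");cv2.imwrite(f"pics/j_{n}.png",cv2.resize(p,(780,int(780*p.shape[0]/p.shape[1])),interpolation=cv2.INTER_AREA)[:600])
```

```text
t19.93 pos [ 454.29 -291.36  102.4 ] jaw 172.5 F [-0.37  1.   -3.24] w 52.4 j6 0.14 tilt [ 0. -0. -1.]
tool delta now [-204.66 -133.51   -2.3 ]
turn about tool z: 0.25762943475243105
tool delta if turned first: [-205.26 -132.59   -2.3 ]
```

View pics/j_top.png

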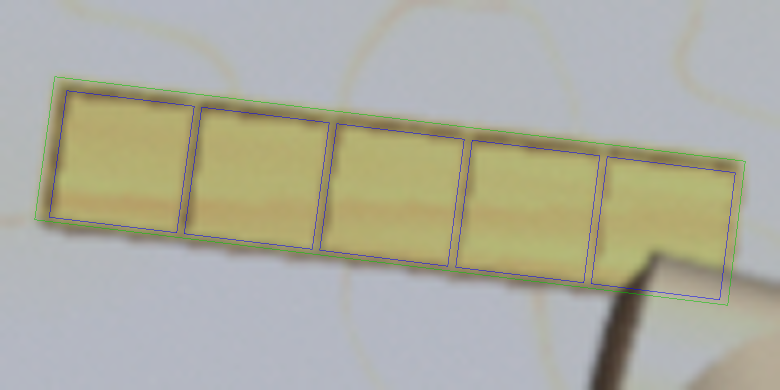

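View pics/j_side.png

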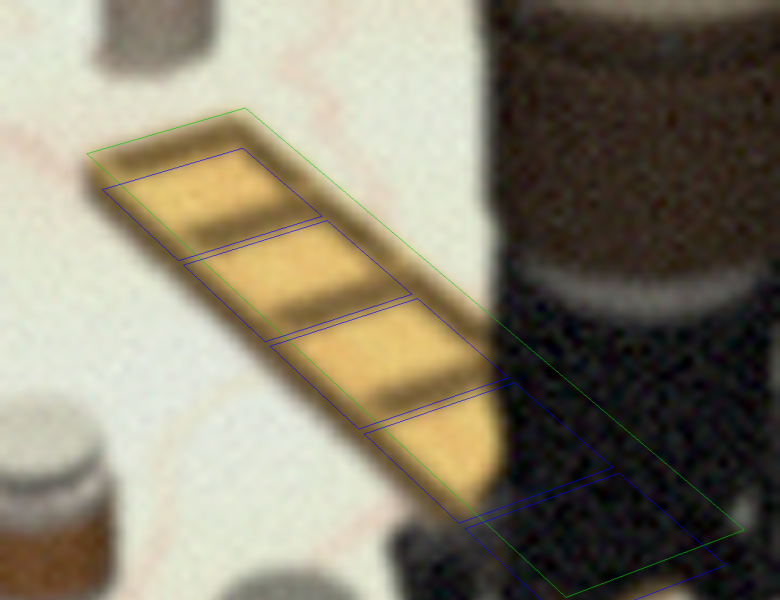

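send_rows(translation=[[-25,-16,0],[-40,-26,0],[-40,-26,0],[-40,-26,0],[-40,-26,0]], dr=[[0,0,0],[0,0,0],[0,0,0],[0,0,0],[0,0,0]], grip=[46,46,46,46,46])

```text
clock: 20.65
position: [596.8, -122.3, 99.3]
ee_rot: [-0.659, 0.752, 0.001, -0.001]
contact_force: [0.5, -0.8, -1.3]
gripper_width: 52.1
```

send_rows(translation=[[-19,-13.4,0],[0,0,20],[0,0,20],[0,0,0],[0,0,0]], dr=[[0,0,0],[0,0,0],[0,0,0],[0,0,0],[0,0,0]], grip=[46,46,46,46,46])

```text
clock: 21.28
position: [612.9, -106.9, 61.4]
ee_rot: [-0.659, 0.752, -0.0, -0.0]
contact_force: [1.3, -1.2, -1.5]
gripper_width: 52.2
```

Run:
```python
from h import *
go([613.5,-106.5,27],-7)
Y=-7;c0=np.array([631.5,32]);u=np.array([-np.sin(np.radians(Y)),np.cos(np.radians(Y))])
cu=[(rect(*c0,20,74,354,Y),(0,200,0)),(circ(613.5,-106.5,40,27),(0,0,255)),(circ(613.5,-106.5,90,27),(0,0,255))]
for n,c in(("top",(310,175,70,40,10)),("side",(335,170,50,45,13))):
    im=arm.get_image(n)[:,:,::-1].copy()
    overlay(n,im,cu,*c,f"pics/k_{n}.png")
    p=cv2.imread(f"pics/k_{n}.png");cv2.imwrite(f"pics/k_{n}.png",cv2.resize(p,(660,int(660*p.shape[0]/p.shape[1])),interpolation=cv2.INTER_AREA)[:600])
```

```text
t21.27 pos [ 612.87 -106.9    61.41] jaw 172.5 F [ 1.29 -1.2  -1.54] w 52.2 j6 -0.22 tilt [-0. -0. -1.]
tool delta now [-0.49 -0.58 34.41]
turn about tool z: -0.5488362856862636
tool delta if turned first: [-0.48 -0.59 34.41]
```

View pics/k_top.png

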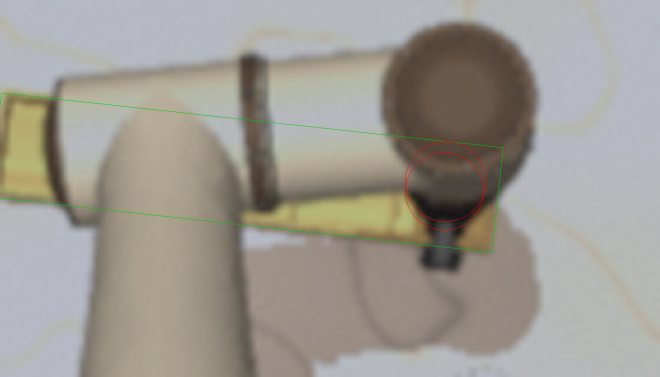

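View pics/k_side.png

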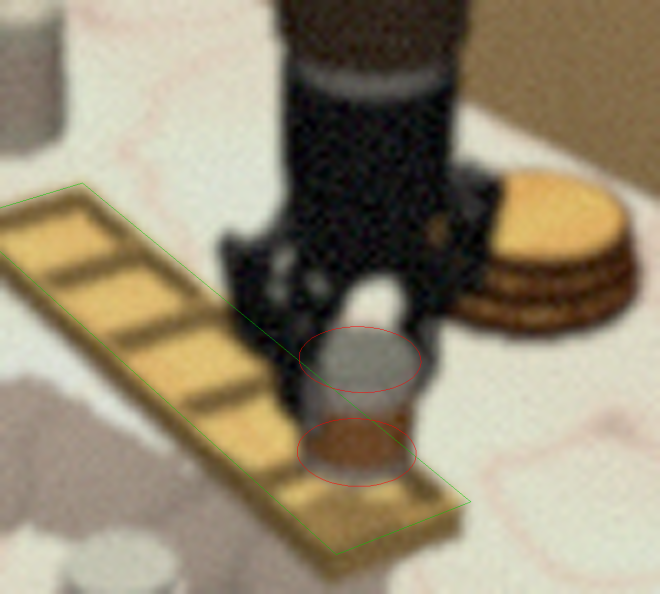

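send_rows(translation=[[0.6,0.4,5],[0,0,10],[0,0,8],[0,0,5],[0,0,3]], dr=[[0,0,0],[0,0,0],[0,0,0],[0,0,0],[0,0,0]], grip=[46,46,46,46,46])

```text
clock: 22.0
position: [612.2, -107.0, 29.7]
ee_rot: [-0.659, 0.752, 0.0, -0.0]
contact_force: [0.9, -0.1, -2.3]
gripper_width: 52.5
```

send_rows(translation=[[0,0,1],[0,0,1],[0,0,0.5],[0,0,0],[0,0,0]], dr=[[0,0,0],[0,0,0],[0,0,0],[0,0,0],[0,0,0]], grip=[46,46,46,46,46])

```text
clock: 22.62
position: [612.4, -107.0, 27.9]
ee_rot: [-0.659, 0.752, -0.0, 0.0]
contact_force: [-0.7, -0.0, -1.8]
gripper_width: 52.4
```

send_rows(translation=[[0,0,0.5],[0,0,0.5],[0,0,0.5],[0,0,0.3],[0,0,0]], dr=[[0,0,0],[0,0,0],[0,0,0],[0,0,0],[0,0,0]], grip=[46,46,46,46,46])

```text
clock: 23.25
position: [612.4, -107.0, 26.5]
ee_rot: [-0.659, 0.752, -0.0, 0.0]
contact_force: [-2.1, 0.4, 3.3]
gripper_width: 52.3
```

send_rows(translation=[[0,0,0],[0,0,0],[0,0,0],[0,0,0],[0,0,0]], dr=[[0,0,0],[0,0,0],[0,0,0],[0,0,0],[0,0,0]], grip=[58,70,85,85,85])

```text
clock: 23.88
position: [612.4, -107.0, 26.0]
ee_rot: [-0.659, 0.752, -0.0, -0.0]
contact_force: [-0.0, 0.4, 0.2]
gripper_width: 84.6
```

send_rows(translation=[[0,0,-10],[0,0,-30],[0,0,-40],[0,0,-30],[0,0,0]], dr=[[0,0,0],[0,0,0],[0,0,0],[0,0,0],[0,0,0]], grip=[85,85,85,0,0])

```text
clock: 24.5
position: [614.4, -107.0, 140.1]
ee_rot: [-0.659, 0.752, -0.003, 0.003]
contact_force: [0.6, 0.6, 0.0]
gripper_width: 51.3
```

Run:
```python
from h import *
go([465,-126,110],-7)
im=arm.get_image("side")[:,:,::-1].copy()
g=(0,200,0);cu=[]
for x,y in((465,-126),(478,293),(455,8)): cu+=[(circ(x,y,0,27),g),(circ(x,y,64,24),(0,0,255))]
overlay("side",im,cu,305,190,85,60,7,"pics/l.png")
p=cv2.imread("pics/l.png");cv2.imwrite("pics/l.png",cv2.resize(p,(800,565),interpolation=cv2.INTER_AREA))
print(arm.place_of("tin1","side"))
```

```text
t24.50 pos [ 614.36 -107.01  140.09] jaw 172.5 F [0.61 0.64 0.02] w 51.3 j6 -0.22 tilt [ 0.01 -0.   -1.  ]
tool delta now [ 38.36 145.83  28.96]
turn about tool z: -0.5039141462386283
tool delta if turned first: [ 37.08 146.16  28.96]
[{'xyz': [465.0, -124.1, -1.4], 'confidence': 0.77}, {'xyz': [607.7, -103.5, 5.6], 'confidence': 0.73}, {'xyz': [476.1, 293.3, -2.4], 'confidence': 0.64}, {'xyz': [455.5, 8.4, -3.2], 'confidence': 0.58}, {'xyz': [620.3, -105.6, 8.6], 'confidence': 0.5}]
```

View pics/l.png

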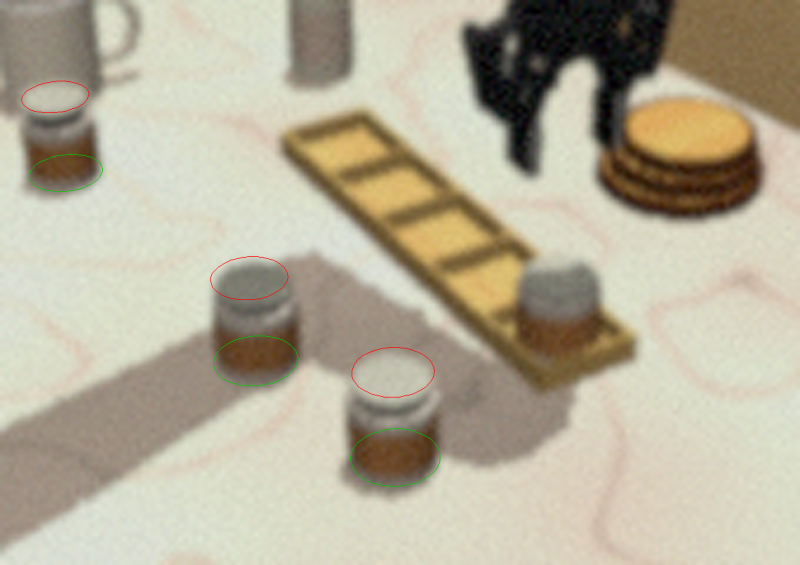

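Tin one stands in slot 1. Next is the tin at (465,-126), side pixel about (391,410) in the crop.

send_rows(translation=[[7,28,0],[11,42,0],[11,42,0],[8.5,32.5,20],[0,0,20]], dr=[[0,0,0],[0,0,0],[0,0,0],[0,0,0],[0,0,0]], grip=[0,0,0,0,0])

```text
clock: 25.22
position: [460.7, -125.5, 95.0]
ee_rot: [-0.659, 0.752, 0.001, -0.001]
contact_force: [1.5, 0.5, -1.1]
gripper_width: -0.1
```

Run:
```python
from h import *
go([464.5,-126,66],-7)
```

```text
t25.23 pos [ 460.71 -125.53   94.99] jaw 172.4 F [ 1.49  0.46 -1.06] w -0.1 j6 -0.21 tilt [-0.  0. -1.]
tool delta now [-0.03 -3.9  28.98]
turn about tool z: -0.5935956178098536
tool delta if turned first: [ 0.01 -3.9  28.98]
```

send_rows(translation=[[0,-2,15],[0,0,10],[0,0,4],[0,0,2],[0,0,2]], dr=[[0,0,0],[0,0,0],[0,0,0],[0,0,0],[0,0,0]], grip=[0,0,0,0,0])

```text
clock: 25.85
position: [466.6, -125.5, 63.2]
ee_rot: [-0.659, 0.752, -0.0, 0.0]
contact_force: [-0.0, -0.2, 0.9]
gripper_width: -0.1
```

send_rows(translation=[[0,0,1.5],[0,0,1.5],[0,0,1],[0,0,1],[0,0,1]], dr=[[0,0,0],[0,0,0],[0,0,0],[0,0,0],[0,0,0]], grip=[0,0,0,0,0])

```text
clock: 26.48
position: [466.5, -125.5, 58.3]
ee_rot: [-0.659, 0.752, -0.0, 0.0]
contact_force: [-2.5, 1.7, 7.5]
gripper_width: -0.2
```

send_rows(translation=[[0,0,1],[0,0,1],[0,0,0.7],[0,0,0],[0,0,0]], dr=[[0,0,0],[0,0,0],[0,0,0],[0,0,0],[0,0,0]], grip=[0,0,0,0,0])

```text
clock: 27.1
position: [466.5, -125.5, 56.0]
ee_rot: [-0.659, 0.752, -0.001, 0.0]
contact_force: [-3.4, 1.9, 11.1]
gripper_width: -0.1
```

send_rows(translation=[[0,0,0.6],[0,0,0.6],[0,0,0.6],[0,0,0],[0,0,0]], dr=[[0,0,0],[0,0,0],[0,0,0],[0,0,0],[0,0,0]], grip=[0,0,0,0,0])

```text
clock: 27.72
position: [466.7, -125.6, 55.9]
ee_rot: [-0.66, 0.752, -0.001, 0.0]
contact_force: [-7.3, 3.6, 23.8]
gripper_width: -0.0
```

send_rows(translation=[[0,0,-15],[0,0,-25],[0,0,0],[0,0,0],[0,0,0]], dr=[[0,0,0],[0,0,0],[0,0,0],[0,0,0],[0,0,0]], grip=[0,40,85,85,85])

```text
clock: 28.35
position: [465.6, -125.5, 91.7]
ee_rot: [-0.659, 0.752, 0.001, -0.001]
contact_force: [-0.1, -0.6, -0.3]
gripper_width: 72.1
```

send_rows(translation=[[0,0,0],[0,0,0],[0,0,25],[0,0,30],[0,0,14]], dr=[[0,0,0],[0,0,0],[0,0,0],[0,0,0],[0,0,0]], grip=[85,85,85,85,85])

```text
clock: 28.98
position: [465.3, -125.6, 22.1]
ee_rot: [-0.659, 0.752, 0.001, -0.001]
contact_force: [-0.8, -0.1, 0.0]
gripper_width: 84.9
```

send_rows(translation=[[0,0,0],[0,0,0],[0,0,0],[0,0,0],[0,0,0]], dr=[[0,0,0],[0,0,0],[0,0,0],[0,0,0],[0,0,0]], grip=[60,46,46,46,46])

```text
clock: 29.6
position: [467.0, -125.5, 24.5]
ee_rot: [-0.659, 0.752, -0.001, 0.001]
contact_force: [0.0, 1.2, 7.1]
gripper_width: 52.0
```

send_rows(translation=[[0,0,-5],[0,0,-25],[0,0,-30],[0,0,-20],[0,0,0]], dr=[[0,0,0],[0,0,0],[0,0,0],[0,0,0],[0,0,0]], grip=[46,46,46,46,46])

```text
clock: 30.22
position: [466.9, -125.5, 104.7]
ee_rot: [-0.659, 0.752, -0.001, 0.001]
contact_force: [0.7, -0.5, -1.7]
gripper_width: 52.5
```

Run:
```python
from h import *
go([621.5,-38,103],-7)
im=arm.get_image("side")[:,:,::-1].copy()
overlay("side",im,[],305,190,60,45,6,"pics/m.png")
```

```text
t30.23 pos [ 466.94 -125.46  104.68] jaw 172.5 F [ 0.71 -0.47 -1.69] w 52.5 j6 -0.21 tilt [ 0.  0. -1.]
tool delta now [-106.99 -141.74    2.24]
turn about tool z: -0.5414018569744883
tool delta if turned first: [-105.65 -142.75    2.25]
```

View pics/m.png

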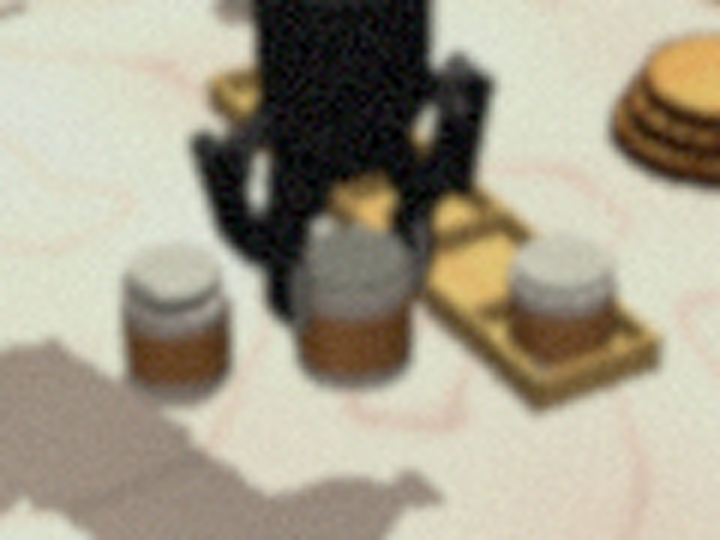

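send_rows(translation=[[-15,-20,0],[-26,-34,0],[-29,-39,0],[-24,-32,0],[-13,-16.7,0]], dr=[[0,0,0],[0,0,0],[0,0,0],[0,0,0],[0,0,0]], grip=[46,46,46,46,46])

```text
clock: 30.9
position: [621.3, -37.0, 100.9]
ee_rot: [-0.659, 0.752, 0.001, -0.001]
contact_force: [0.0, -0.2, -1.8]
gripper_width: 52.4
```

send_rows(translation=[[0,0,15],[0,0,20],[0,0,5],[0,0,0],[0,0,0]], dr=[[0,0,-0.5],[0,0,0],[0,0,0],[0,0,0],[0,0,0]], grip=[46,46,46,46,46])

```text
clock: 31.52
position: [620.9, -38.2, 64.1]
ee_rot: [-0.662, 0.749, -0.0, 0.0]
contact_force: [-0.2, -0.6, -1.5]
gripper_width: 52.3
```

Run:
```python
from h import *
go([621.5,-38,28.5],-7)
im=arm.get_image("side")[:,:,::-1].copy()
overlay("side",im,[],325,175,45,35,9,"pics/n.png")
```

```text
t31.52 pos [620.88 -38.21  64.1 ] jaw 173.0 F [-0.18 -0.58 -1.52] w 52.3 j6 -0.32 tilt [ 0.  0. -1.]
tool delta now [-0.27 -0.56 35.6 ]
turn about tool z: -0.03990336499381897
tool delta if turned first: [-0.27 -0.56 35.6 ]
```

View pics/n.png

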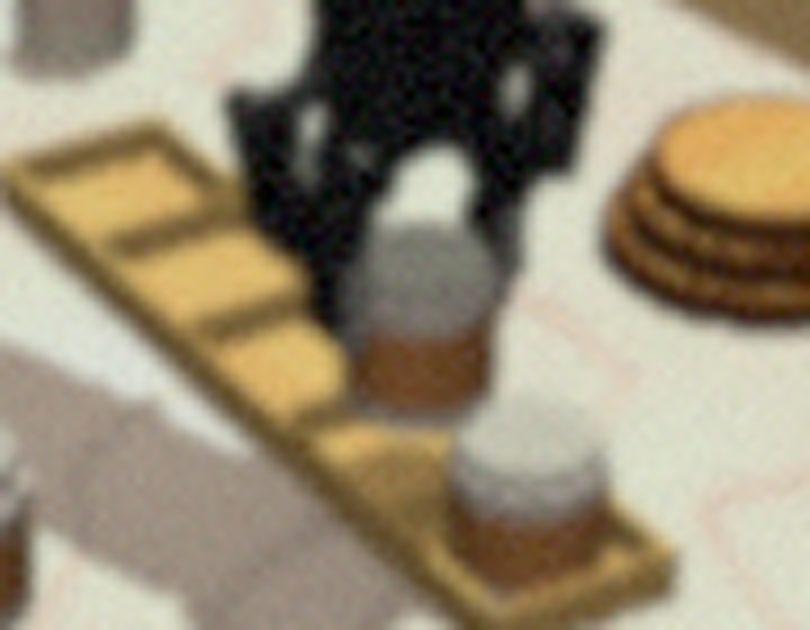

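send_rows(translation=[[0,0,8],[0,0,10],[0,0,8],[0,0,5],[0,0,2]], dr=[[0,0,0],[0,0,0],[0,0,0],[0,0,0],[0,0,0]], grip=[46,46,46,46,46])

```text
clock: 32.2
position: [621.4, -37.1, 30.3]
ee_rot: [-0.663, 0.749, -0.0, 0.001]
contact_force: [1.1, 5.2, 1.5]
gripper_width: 52.6
```

send_rows(translation=[[0,0,0.5],[0,0,0.5],[0,0,0.7],[0,0,0.5],[0,0,0]], dr=[[0,0,0],[0,0,0],[0,0,0],[0,0,0],[0,0,0]], grip=[46,46,46,46,46])

```text
clock: 32.83
position: [621.5, -37.2, 28.6]
ee_rot: [-0.663, 0.749, -0.0, 0.001]
contact_force: [0.6, 5.0, 3.0]
gripper_width: 52.2
```

send_rows(translation=[[-1.5,0,0],[0,0,0],[0,0,0],[0,0,0],[0,0,0]], dr=[[0,0,0],[0,0,0],[0,0,0],[0,0,0],[0,0,0]], grip=[46,46,46,46,46])

```text
clock: 33.45
position: [621.5, -36.9, 28.7]
ee_rot: [-0.662, 0.749, -0.001, 0.0]
contact_force: [3.0, -2.9, 3.5]
gripper_width: 52.4
```

send_rows(translation=[[0,0,0.3],[0,0,0],[0,0,0],[0,0,0],[0,0,0]], dr=[[0,0,0],[0,0,0],[0,0,0],[0,0,0],[0,0,0]], grip=[46,58,70,85,85])

```text
clock: 34.08
position: [620.4, -36.4, 27.6]
ee_rot: [-0.662, 0.749, 0.0, -0.0]
contact_force: [1.0, 0.6, 1.0]
gripper_width: 85.1
```

send_rows(translation=[[0,0,-10],[0,0,-30],[0,0,-40],[0,0,-30],[0,0,0]], dr=[[0,0,0],[0,0,0],[0,0,0],[0,0,0],[0,0,0]], grip=[85,85,85,0,0])

```text
clock: 34.7
position: [622.8, -36.3, 142.1]
ee_rot: [-0.663, 0.749, -0.002, 0.003]
contact_force: [-0.4, 0.4, -0.2]
gripper_width: 51.1
```

Run:
```python
from h import *
go([455,8,96],-7)
im=arm.get_image("side")[:,:,::-1].copy()
overlay("side",im,[(circ(455,8,0,27),(0,200,0)),(circ(455,8,64,24),(0,0,255))],310,180,65,45,9,"pics/o.png")
p=cv2.imread("pics/o.png");cv2.imwrite("pics/o.png",cv2.resize(p,(800,554),interpolation=cv2.INTER_AREA))
```

```text
t34.70 pos [622.77 -36.33 142.1 ] jaw 173.0 F [-0.45  0.41 -0.17] w 51.1 j6 -0.32 tilt [ 0.01  0.   -1.  ]
tool delta now [-23.45 172.25  44.89]
turn about tool z: -0.010965125262401898
tool delta if turned first: [-23.48 172.25  44.89]
```

View pics/o.png

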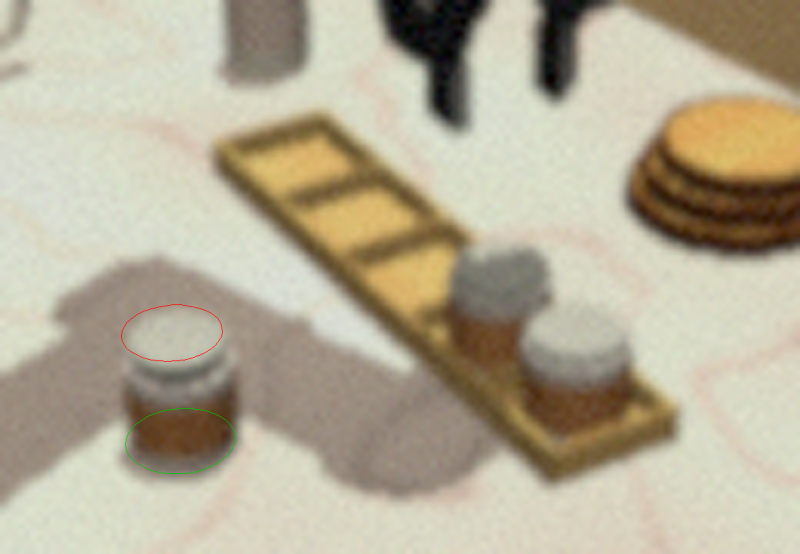

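Both tins stand in slots 1 and 2. Next is the tin at (455,8).

send_rows(translation=[[-3.9,27.6,0],[-6,42,0],[-6,42,0],[-5,36,10],[-3,22,15]], dr=[[0,0,0],[0,0,0],[0,0,0],[0,0,0],[0,0,0]], grip=[0,0,0,0,0])

```text
clock: 35.38
position: [453.3, 8.0, 112.4]
ee_rot: [-0.662, 0.749, 0.0, -0.0]
contact_force: [-0.2, 0.0, -0.2]
gripper_width: 0.1
```

send_rows(translation=[[0,0,16],[0,0,15],[0,0,10],[0,0,4],[0,0,3]], dr=[[0,0,0],[0,0,0],[0,0,0],[0,0,0],[0,0,0]], grip=[0,0,0,0,0])

```text
clock: 36.0
position: [455.6, 7.9, 64.9]
ee_rot: [-0.662, 0.749, -0.0, -0.0]
contact_force: [0.1, 0.2, 0.6]
gripper_width: 0.1
```

send_rows(translation=[[0,0,1.5],[0,0,1.5],[0,0,1],[0,0,1],[0,0,1]], dr=[[0,0,0],[0,0,0],[0,0,0],[0,0,0],[0,0,0]], grip=[0,0,0,0,0])

```text
clock: 36.62
position: [455.7, 8.0, 60.0]
ee_rot: [-0.663, 0.749, -0.0, 0.0]
contact_force: [-2.2, 1.0, 7.4]
gripper_width: -0.1
```

send_rows(translation=[[0,0,1],[0,0,1],[0,0,0.7],[0,0,0],[0,0,0]], dr=[[0,0,0],[0,0,0],[0,0,0],[0,0,0],[0,0,0]], grip=[0,0,0,0,0])

```text
clock: 37.25
position: [455.7, 8.0, 57.3]
ee_rot: [-0.663, 0.749, -0.0, 0.0]
contact_force: [-2.0, 0.9, 7.7]
gripper_width: 0.3
```

send_rows(translation=[[0,0,0.6],[0,0,0.6],[0,0,0.6],[0,0,0.6],[0,0,0]], dr=[[0,0,0],[0,0,0],[0,0,0],[0,0,0],[0,0,0]], grip=[0,0,0,0,0])

```text
clock: 37.88
position: [455.8, 8.0, 55.9]
ee_rot: [-0.663, 0.749, -0.0, 0.0]
contact_force: [-4.6, -0.5, 16.6]
gripper_width: -0.0
```

send_rows(translation=[[0,0,0.6],[0,0,0.4],[0,0,0],[0,0,0],[0,0,0]], dr=[[0,0,0],[0,0,0],[0,0,0],[0,0,0],[0,0,0]], grip=[0,0,0,0,0])

```text
clock: 38.5
position: [455.8, 8.0, 55.9]
ee_rot: [-0.663, 0.749, -0.001, 0.0]
contact_force: [-7.6, 0.8, 23.3]
gripper_width: -0.0
```

send_rows(translation=[[0,0,-15],[0,0,-25],[0,0,0],[0,0,0],[0,0,0]], dr=[[0,0,0],[0,0,0],[0,0,0],[0,0,0],[0,0,0]], grip=[0,40,85,85,85])

```text
clock: 39.12
position: [454.9, 7.8, 92.1]
ee_rot: [-0.662, 0.749, 0.0, -0.001]
contact_force: [-0.4, -0.7, -0.8]
gripper_width: 72.2
```

send_rows(translation=[[0,0,0],[0,0,0],[0,0,25],[0,0,30],[0,0,14]], dr=[[0,0,0],[0,0,0],[0,0,0],[0,0,0],[0,0,0]], grip=[85,85,85,85,85])

```text
clock: 39.75
position: [454.6, 7.7, 22.4]
ee_rot: [-0.662, 0.749, 0.0, -0.001]
contact_force: [0.6, 0.8, 0.1]
gripper_width: 85.0
```

send_rows(translation=[[0,0,0],[0,0,0],[0,0,0],[0,0,0],[0,0,0]], dr=[[0,0,0],[0,0,0],[0,0,0],[0,0,0],[0,0,0]], grip=[60,46,46,46,46])

```text
clock: 40.38
position: [456.4, 8.3, 24.9]
ee_rot: [-0.663, 0.749, -0.001, 0.001]
contact_force: [-0.5, 0.4, 6.3]
gripper_width: 52.5
```

send_rows(translation=[[0,0,-5],[0,0,-25],[0,0,-30],[0,0,-20],[0,0,0]], dr=[[0,0,0],[0,0,0],[0,0,0],[0,0,0],[0,0,0]], grip=[46,46,46,46,46])

```text
clock: 41.0
position: [455.8, 8.2, 104.8]
ee_rot: [-0.662, 0.749, -0.0, 0.001]
contact_force: [-0.3, 0.6, -2.9]
gripper_width: 51.9
```

Run:
```python
from h import *
go([630.5,32.5,103],-7)
im=arm.get_image("side")[:,:,::-1].copy()
overlay("side",im,[],295,180,60,45,6,"pics/p.png")
```

```text
t41.00 pos [455.76   8.17 104.84] jaw 172.9 F [-0.31  0.56 -2.87] w 51.9 j6 -0.50 tilt [ 0.  0. -1.]
tool delta now [ -45.59 -170.43    2.29]
turn about tool z: -0.051141919426328286
tool delta if turned first: [ -45.44 -170.47    2.29]
```

View pics/p.png

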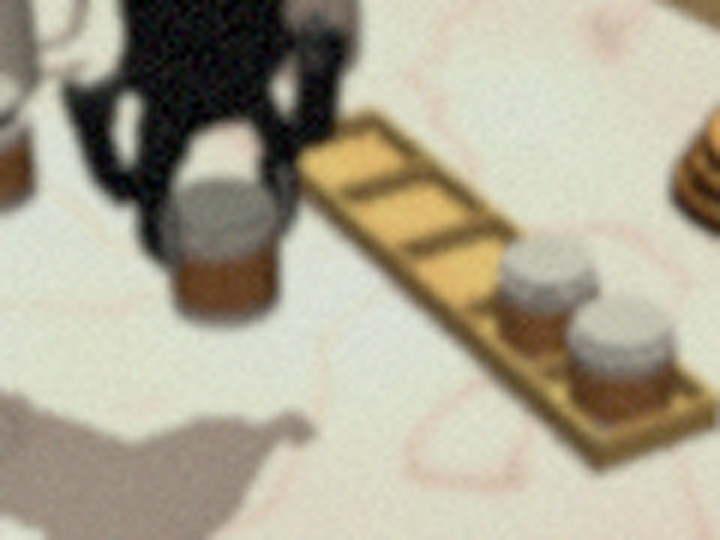

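send_rows(translation=[[-6,-20,0],[-12,-42,0],[-12,-45,0],[-11,-42,0],[-6,-21.3,0]], dr=[[0,0,0],[0,0,0],[0,0,0],[0,0,0],[0,0,0]], grip=[46,46,46,46,46])

```text
clock: 41.68
position: [631.0, 33.8, 101.0]
ee_rot: [-0.662, 0.749, 0.001, -0.002]
contact_force: [0.3, 0.0, -1.7]
gripper_width: 52.5
```

send_rows(translation=[[0,0,15],[0,0,20],[0,0,5],[0,0,0],[0,0,0]], dr=[[0,0,0],[0,0,0],[0,0,0],[0,0,0],[0,0,0]], grip=[46,46,46,46,46])

```text
clock: 42.3
position: [630.4, 33.8, 64.6]
ee_rot: [-0.662, 0.749, -0.0, 0.0]
contact_force: [-0.3, -0.8, -1.7]
gripper_width: 52.1
```

Run:
```python
from h import *
go([630.5,34,28.9],-7)
im=arm.get_image("side")[:,:,::-1].copy()
overlay("side",im,[],325,175,45,35,9,"pics/q.png")
```

```text
t42.30 pos [630.41  33.83  64.55] jaw 173.0 F [-0.31 -0.77 -1.68] w 52.1 j6 -0.43 tilt [ 0.  0. -1.]
tool delta now [-0.17 -0.03 35.65]
turn about tool z: -0.024380106952094138
tool delta if turned first: [-0.17 -0.03 35.65]
```

View pics/q.png

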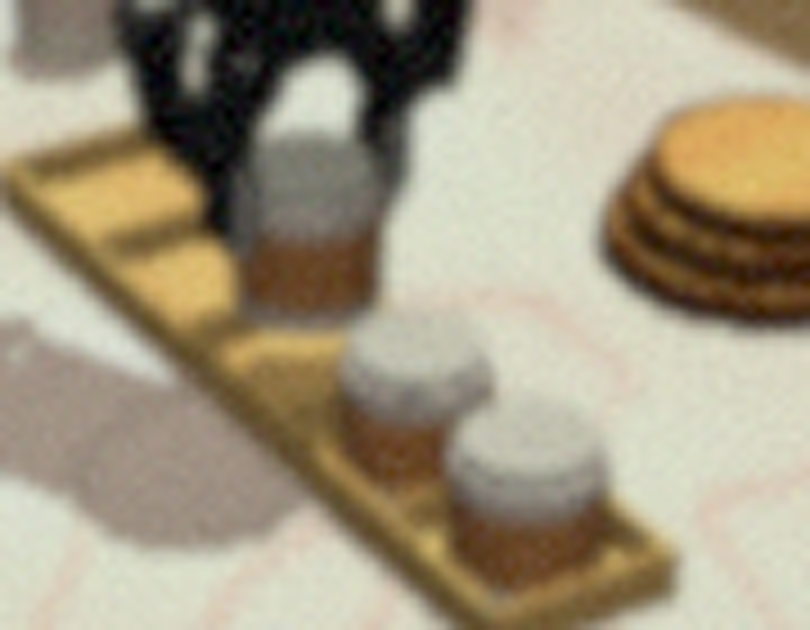

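send_rows(translation=[[0,0,8],[0,0,10],[0,0,8],[0,0,5],[0,0,2]], dr=[[0,0,0],[0,0,0],[0,0,0],[0,0,0],[0,0,0]], grip=[46,46,46,46,46])

```text
clock: 42.98
position: [630.1, 33.7, 30.3]
ee_rot: [-0.662, 0.749, 0.0, -0.0]
contact_force: [0.2, 0.5, -2.0]
gripper_width: 51.8
```

send_rows(translation=[[0,0,0.7],[0,0,0.7],[0,0,0.7],[0,0,0.5],[0,0,0]], dr=[[0,0,0],[0,0,0],[0,0,0],[0,0,0],[0,0,0]], grip=[46,46,46,46,46])

```text
clock: 43.6
position: [630.4, 33.8, 29.0]
ee_rot: [-0.662, 0.749, -0.0, 0.0]
contact_force: [-1.1, -0.4, 2.4]
gripper_width: 52.3
```

Down cleanly. Release, then go to the last tin (478,293).

send_rows(translation=[[0,0,0.2],[0,0,0],[0,0,0],[0,0,0],[0,0,0]], dr=[[0,0,0],[0,0,0],[0,0,0],[0,0,0],[0,0,0]], grip=[46,58,70,85,85])

```text
clock: 44.22
position: [630.3, 33.7, 28.0]
ee_rot: [-0.662, 0.749, 0.0, -0.0]
contact_force: [0.2, -0.3, -0.4]
gripper_width: 85.3
```

send_rows(translation=[[0,0,-10],[0,0,-30],[0,0,-40],[0,0,-40],[0,0,0]], dr=[[0,0,0],[0,0,0],[0,0,0],[0,0,0],[0,0,0]], grip=[85,85,85,0,0])

```text
clock: 44.85
position: [632.8, 34.2, 153.4]
ee_rot: [-0.663, 0.749, -0.002, 0.004]
contact_force: [0.4, -1.0, -0.6]
gripper_width: 51.2
```

Run:
```python
from h import *
go([478,293,110],-7)
im=arm.get_image("side")[:,:,::-1].copy()
overlay("side",im,[(circ(478,293,0,27),(0,200,0)),(circ(478,293,64,24),(0,0,255))],290,170,75,50,8,"pics/r.png")
p=cv2.imread("pics/r.png");cv2.imwrite("pics/r.png",cv2.resize(p,(800,533),interpolation=cv2.INTER_AREA))
for c in("side","top"):
    if c=="top":
        im=arm.get_image("top")[:,:,::-1].copy();cv2.imwrite("pics/rt.png",im)
        overlay("top",im,[(circ(478,293,0,27),(0,200,0)),(circ(478,293,64,24),(0,0,255))],205,200,50,40,8,"pics/rt.png")
    print(c,[(np.round(d["xyz"]).tolist(),round(d["confidence"],2)) for d in arm.place_of("tin1",c)])
```

```text
t44.85 pos [632.78  34.22 153.35] jaw 173.0 F [ 0.41 -1.   -0.65] w 51.2 j6 -0.43 tilt [ 0.01  0.   -1.  ]
tool delta now [-237.86  185.55   42.37]
turn about tool z: 0.0009582843819089248
tool delta if turned first: [-237.86  185.55   42.37]
side [([610.0, -103.0, 3.0], 0.87), ([478.0, 294.0, -2.0], 0.81), ([627.0, 31.0, 0.0], 0.77), ([623.0, -35.0, 4.0], 0.6)]
top [([611.0, -110.0, 3.0], 0.82), ([627.0, 32.0, 2.0], 0.63), ([623.0, -44.0, 2.0], 0.55), ([480.0, 293.0, 2.0], 0.43)]
```

View pics/r.png

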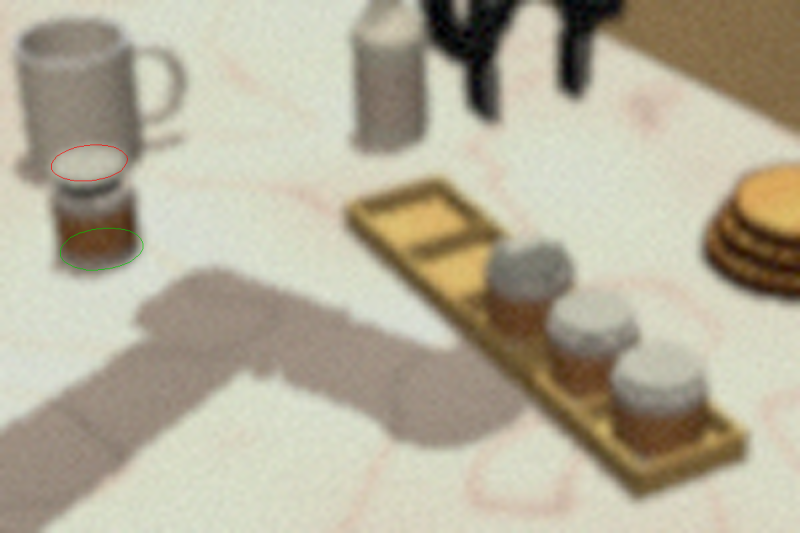

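View pics/rt.png

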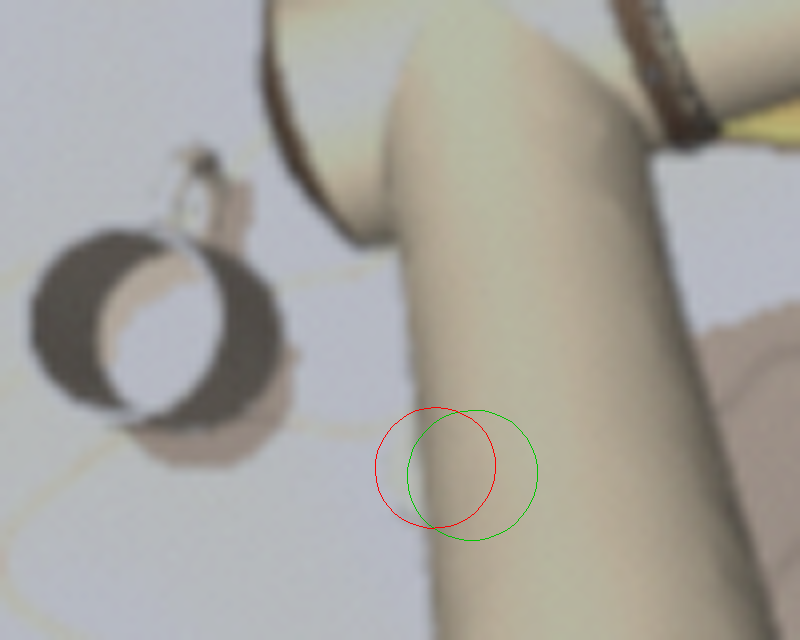

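send_rows(translation=[[-28,21,0],[-42,32,0],[-45,34.5,0],[-45,34.5,0],[-42,32,0]], dr=[[0,0,0],[0,0,0],[0,0,0],[0,0,0],[0,0,0]], grip=[0,0,0,0,0])

```text
clock: 45.68
position: [500.6, 254.2, 147.0]
ee_rot: [-0.662, 0.749, -0.0, -0.001]
contact_force: [0.6, -0.7, 0.1]
gripper_width: 0.2
```

send_rows(translation=[[-36.8,28.8,0],[0,0,15],[0,0,25],[0,0,10],[0,0,0]], dr=[[0,0,0],[0,0,0],[0,0,0],[0,0,0],[0,0,0]], grip=[0,0,0,0,0])

```text
clock: 46.3
position: [477.9, 292.0, 96.8]
ee_rot: [-0.662, 0.749, -0.0, -0.002]
contact_force: [0.3, 0.5, 0.7]
gripper_width: 0.4
```

Run:
```python
from h import *
go([478,293,66],-7)
im=arm.get_image("side")[:,:,::-1].copy()
overlay("side",im,[(circ(478,293,0,27),(0,200,0)),(circ(478,293,64,24),(0,0,255))],235,155,40,35,9,"pics/s.png")
```

```text
t46.30 pos [477.91 291.97  96.81] jaw 172.9 F [0.32 0.45 0.71] w 0.4 j6 -0.96 tilt [-0. -0. -1.]
tool delta now [-1.12 -0.02 30.81]
turn about tool z: -0.08722818892519513
tool delta if turned first: [-1.12 -0.02 30.81]
```

View pics/s.png

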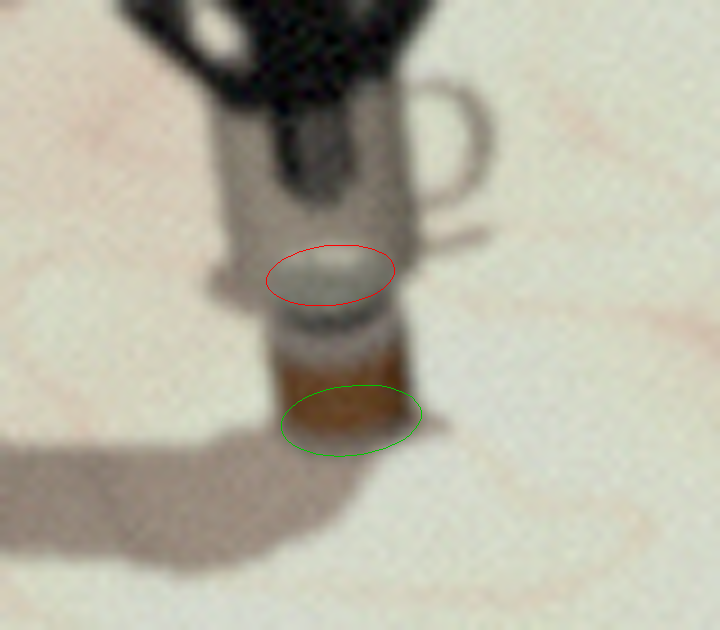

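send_rows(translation=[[-2,1,15],[0,0,10],[0,0,4],[0,0,2],[0,0,2]], dr=[[0,0,0],[0,0,0],[0,0,0],[0,0,0],[0,0,0]], grip=[0,0,0,0,0])

```text
clock: 46.98
position: [477.5, 295.4, 65.2]
ee_rot: [-0.662, 0.749, -0.0, 0.0]
contact_force: [0.3, -0.8, 1.0]
gripper_width: -0.2
```

send_rows(translation=[[0,0,1.5],[0,0,1.5],[0,0,1],[0,0,1],[0,0,1]], dr=[[0,0,0],[0,0,0],[0,0,0],[0,0,0],[0,0,0]], grip=[0,0,0,0,0])

```text
clock: 47.6
position: [477.5, 295.4, 60.7]
ee_rot: [-0.663, 0.749, -0.0, 0.001]
contact_force: [-2.7, -1.6, 8.7]
gripper_width: -0.1
```

send_rows(translation=[[0,0,1],[0,0,1],[0,0,0.7],[0,0,0],[0,0,0]], dr=[[0,0,0],[0,0,0],[0,0,0],[0,0,0],[0,0,0]], grip=[0,0,0,0,0])

```text
clock: 48.22
position: [477.5, 295.4, 58.0]
ee_rot: [-0.663, 0.749, -0.0, 0.001]
contact_force: [-2.7, -1.5, 6.9]
gripper_width: 0.1
```

send_rows(translation=[[0,0,0.6],[0,0,0.6],[0,0,0.6],[0,0,0],[0,0,0]], dr=[[0,0,0],[0,0,0],[0,0,0],[0,0,0],[0,0,0]], grip=[0,0,0,0,0])

```text
clock: 48.85
position: [477.5, 295.5, 56.2]
ee_rot: [-0.663, 0.749, -0.0, 0.001]
contact_force: [-2.4, -2.0, 7.8]
gripper_width: -0.2
```

send_rows(translation=[[0,0,0.6],[0,0,0.6],[0,0,0.6],[0,0,0.3],[0,0,0]], dr=[[0,0,0],[0,0,0],[0,0,0],[0,0,0],[0,0,0]], grip=[0,0,0,0,0])

```text
clock: 49.48
position: [477.6, 295.5, 56.0]
ee_rot: [-0.663, 0.749, -0.0, 0.001]
contact_force: [-5.7, -2.4, 18.2]
gripper_width: 0.1
```

send_rows(translation=[[0,0,-15],[0,0,-25],[0,0,0],[0,0,0],[0,0,0]], dr=[[0,0,0],[0,0,0],[0,0,0],[0,0,0],[0,0,0]], grip=[0,40,85,85,85])

```text
clock: 50.1
position: [476.9, 294.8, 91.6]
ee_rot: [-0.662, 0.749, -0.0, -0.001]
contact_force: [0.2, 0.0, 0.3]
gripper_width: 71.9
```

send_rows(translation=[[1,0,0],[0,0,0],[0,0,25],[0,0,30],[0,0,14]], dr=[[0,0,0],[0,0,0],[0,0,0],[0,0,0],[0,0,0]], grip=[85,85,85,85,85])

```text
clock: 50.72
position: [476.5, 293.6, 21.9]
ee_rot: [-0.662, 0.749, -0.0, -0.001]
contact_force: [-0.4, 0.1, -0.0]
gripper_width: 84.7
```

send_rows(translation=[[0,0,0],[0,0,0],[0,0,0],[0,0,0],[0,0,0]], dr=[[0,0,0],[0,0,0],[0,0,0],[0,0,0],[0,0,0]], grip=[60,46,46,46,46])

```text
clock: 51.35
position: [477.9, 295.1, 24.8]
ee_rot: [-0.663, 0.749, 0.0, 0.001]
contact_force: [-0.5, 0.8, 6.7]
gripper_width: 52.2
```

send_rows(translation=[[0,0,-5],[0,0,-25],[0,0,-30],[0,0,-20],[0,0,0]], dr=[[0,0,0],[0,0,0],[0,0,0],[0,0,0],[0,0,0]], grip=[46,46,46,46,46])

```text
clock: 51.98
position: [477.6, 294.6, 104.6]
ee_rot: [-0.662, 0.749, 0.0, 0.001]
contact_force: [0.4, 0.4, -2.6]
gripper_width: 52.5
```

Run:
```python
from h import *
go([647.5,171.5,103],-7)
im=arm.get_image("side")[:,:,::-1].copy()
overlay("side",im,[],260,160,50,40,8,"pics/t.png")
```

```text
t51.98 pos [477.55 294.61 104.62] jaw 173.0 F [ 0.41  0.35 -2.57] w 52.5 j6 -0.96 tilt [ 0.  0. -1.]
tool delta now [ 101.34 -183.76    1.66]
turn about tool z: -0.04424460241563111
tool delta if turned first: [ 101.48 -183.68    1.66]
```

View pics/t.png

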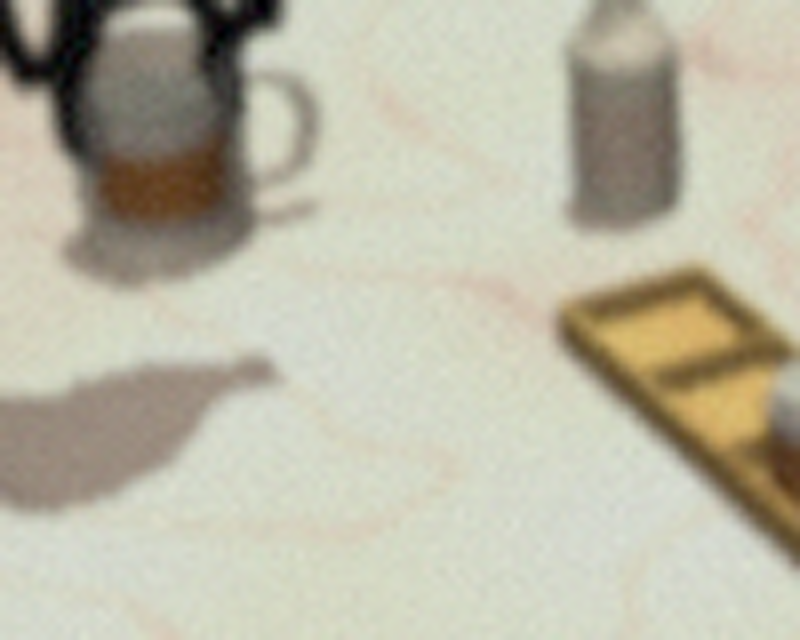

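send_rows(translation=[[11,-20,0],[22,-40,0],[25,-45,0],[22,-40,0],[15,-27,0]], dr=[[0,0,0],[0,0,0],[0,0,0],[0,0,0],[0,0,0]], grip=[46,46,46,46,46])

```text
clock: 52.65
position: [636.5, 176.9, 100.8]
ee_rot: [-0.662, 0.75, 0.001, -0.002]
contact_force: [-0.1, -0.5, -1.4]
gripper_width: 51.9
```

send_rows(translation=[[6.3,-11.8,0],[0,0,15],[0,0,20],[0,0,5],[0,0,0]], dr=[[0,0,0],[0,0,0],[0,0,0],[0,0,0],[0,0,0]], grip=[46,46,46,46,46])

```text
clock: 53.28
position: [646.3, 171.8, 62.8]
ee_rot: [-0.663, 0.749, 0.0, -0.001]
contact_force: [-0.5, -1.1, -1.7]
gripper_width: 52.2
```

Run:
```python
from h import *
go([647.5,171.5,28.9],-7)
im=arm.get_image("side")[:,:,::-1].copy()
overlay("side",im,[],310,165,45,35,9,"pics/u.png")
```

```text
t53.27 pos [646.3  171.78  62.8 ] jaw 173.0 F [-0.49 -1.06 -1.69] w 52.2 j6 -0.62 tilt [-0. -0. -1.]
tool delta now [ 0.1  -1.27 33.9 ]
turn about tool z: 0.03686761790740434
tool delta if turned first: [ 0.1  -1.27 33.9 ]
```

View pics/u.png

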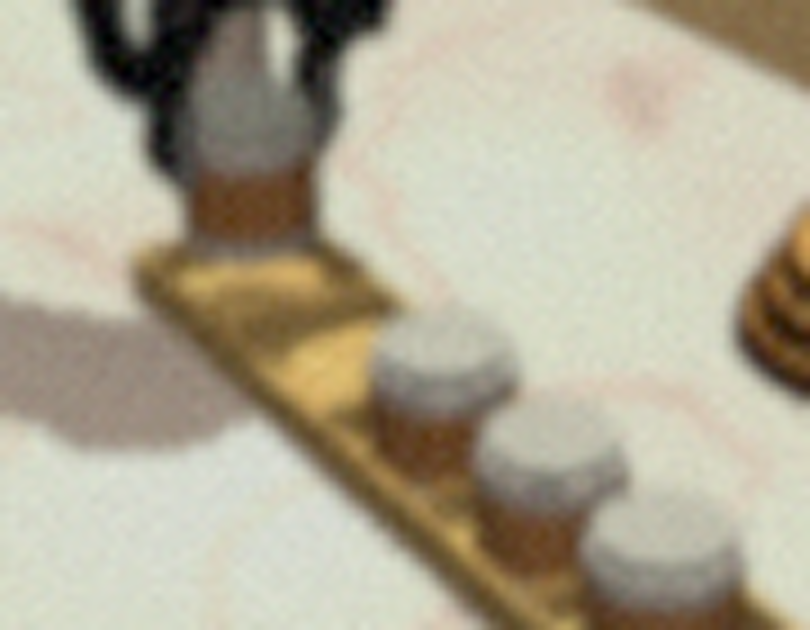

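send_rows(translation=[[0,-1,8],[0,0,10],[0,0,8],[0,0,4],[0,0,2]], dr=[[0,0,0],[0,0,0],[0,0,0],[0,0,0],[0,0,0]], grip=[46,46,46,46,46])

```text
clock: 53.95
position: [648.1, 171.0, 31.1]
ee_rot: [-0.662, 0.749, 0.0, -0.0]
contact_force: [0.3, 0.3, -1.0]
gripper_width: 52.5
```

send_rows(translation=[[0,0,0.7],[0,0,0.7],[0,0,0.5],[0,0,0.5],[0,0,0]], dr=[[0,0,0],[0,0,0],[0,0,0],[0,0,0],[0,0,0]], grip=[46,46,46,46,46])

```text
clock: 54.58
position: [648.2, 171.1, 29.1]
ee_rot: [-0.662, 0.749, 0.0, -0.0]
contact_force: [-0.6, -0.2, -1.1]
gripper_width: 52.0
```

send_rows(translation=[[0,0,0.4],[0,0,0.3],[0,0,0.3],[0,0,0],[0,0,0]], dr=[[0,0,0],[0,0,0],[0,0,0],[0,0,0],[0,0,0]], grip=[46,46,46,46,46])

```text
clock: 55.2
position: [648.3, 171.1, 28.8]
ee_rot: [-0.662, 0.749, -0.0, 0.0]
contact_force: [-2.6, -1.1, 5.0]
gripper_width: 52.5
```

send_rows(translation=[[0,0,0],[0,0,0],[0,0,0],[0,0,0],[0,0,0]], dr=[[0,0,0],[0,0,0],[0,0,0],[0,0,0],[0,0,0]], grip=[58,70,85,85,85])

```text
clock: 55.82
position: [648.2, 171.1, 28.0]
ee_rot: [-0.662, 0.749, -0.0, 0.0]
contact_force: [-0.0, 0.4, 0.4]
gripper_width: 85.0
```

send_rows(translation=[[0,0,-10],[0,0,-30],[0,0,-40],[0,0,-50],[0,0,-50]], dr=[[0,0,0],[0,0,0],[0,0,0],[0,0,0],[0,0,0]], grip=[85,85,85,85,85])

```text
clock: 56.45
position: [648.1, 171.0, 210.6]
ee_rot: [-0.662, 0.749, -0.0, 0.0]
contact_force: [0.1, 0.1, -0.2]
gripper_width: 84.9
```

send_rows(translation=[[0,40,0],[0,50,0],[0,50,0],[0,50,0],[0,50,0]], dr=[[0,0,0],[0,0,0],[0,0,0],[0,0,0],[0,0,0]], grip=[85,85,85,85,85])

```text
clock: 57.08
position: [408.7, 200.5, 209.0]
ee_rot: [-0.662, 0.749, -0.0, 0.001]
contact_force: [-0.2, 1.3, 1.1]
gripper_width: 85.0
```

send_rows(translation=[[-40,0,0],[-50,0,0],[-50,0,0],[-50,0,0],[-50,0,0]], dr=[[0,0,0],[0,0,0],[0,0,0],[0,0,0],[0,0,0]], grip=[85,85,85,85,85])

```text
clock: 57.7
position: [439.5, 440.3, 209.2]
ee_rot: [-0.663, 0.749, 0.0, 0.001]
contact_force: [0.6, 0.5, 0.6]
gripper_width: 85.1
```

Run:
```python
from h import *
print(arm.read_state()["clock"],arm.read_state()["position"])
for n,c in(("side",(330,200,110,80,7)),("top",(320,190,115,55,7))):
    im=arm.get_image(n)[:,:,::-1].copy()
    overlay(n,im,[],*c,f"pics/v_{n}.png")
    p=cv2.imread(f"pics/v_{n}.png");cv2.imwrite(f"pics/v_{n}.png",cv2.resize(p,(800,int(800*p.shape[0]/p.shape[1])),interpolation=cv2.INTER_AREA))
    for t in("tin1","stick","mug","spray","glue"): print(n,t,[(np.round(d["xyz"]).tolist(),round(d["confidence"],2)) for d in arm.place_of(t,n)])
```

```text
57.7 [439.52 440.34 209.22]
side tin1 [([609.0, -105.0, 6.0], 0.84), ([628.0, 32.0, -1.0], 0.64), ([644.0, 167.0, 0.0], 0.57), ([623.0, -36.0, 4.0], 0.51), ([618.0, -103.0, 5.0], 0.19)]
side stick [([567.0, -416.0, 4.0], 0.68)]
side mug [([538.0, 410.0, 2.0], 0.86)]
side spray [([741.0, -297.0, -1.0], 0.65)]
side glue [([728.0, 310.0, 0.0], 0.68)]
top tin1 [([649.0, 167.0, 3.0], 0.69), ([621.0, -40.0, 1.0], 0.65), ([611.0, -106.0, 3.0], 0.52), ([630.0, 33.0, 5.0], 0.49)]
top stick [([564.0, -416.0, 4.0], 0.75)]
top mug [([535.0, 423.0, -3.0], 0.57)]
top spray [([741.0, -295.0, -0.0], 0.97)]
top glue [([723.0, 311.0, -0.0], 0.76), ([622.0, -40.0, -0.0], 0.59)]
```

View pics/v_side.png

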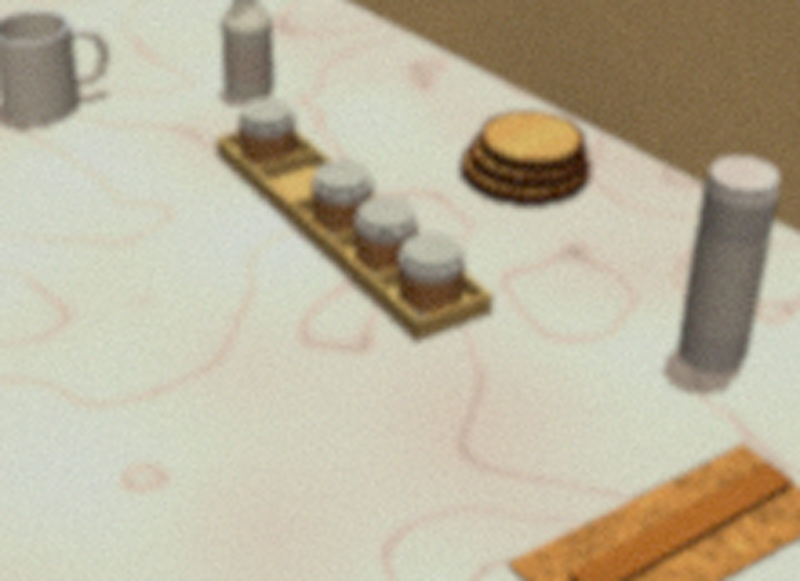

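View pics/v_top.png

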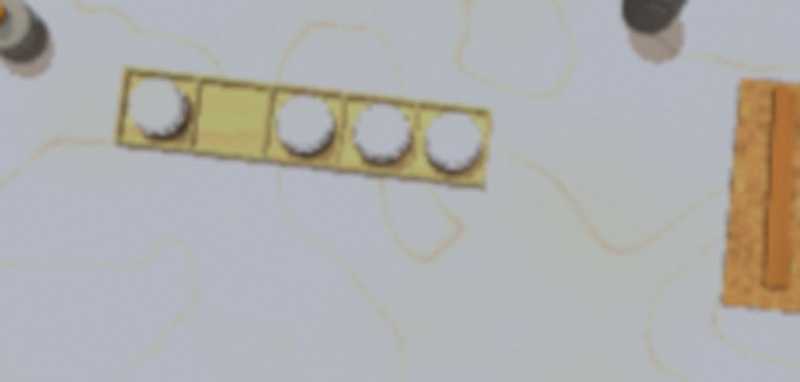

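Run:
```python
from h import *
cu=[]
im=arm.get_image("side")[:,:,::-1].copy()
overlay("side",im,[],318,180,33,30,12,"pics/w.png")
im=arm.get_image("top")[:,:,::-1].copy()
overlay("top",im,[],292,172,60,25,13,"pics/wt.png")
p=cv2.imread("pics/wt.png");cv2.imwrite("pics/wt.png",cv2.resize(p,(800,333),interpolation=cv2.INTER_AREA))
im=arm.get_image("side")[:,:,::-1].copy()
overlay("side",im,[],405,270,60,40,6,"pics/ws.png")
p=cv2.imread("pics/w.png");print(p.shape);cv2.imwrite("pics/w.png",p[:600])
```

```text
(720, 792, 3)
```

View pics/w.png

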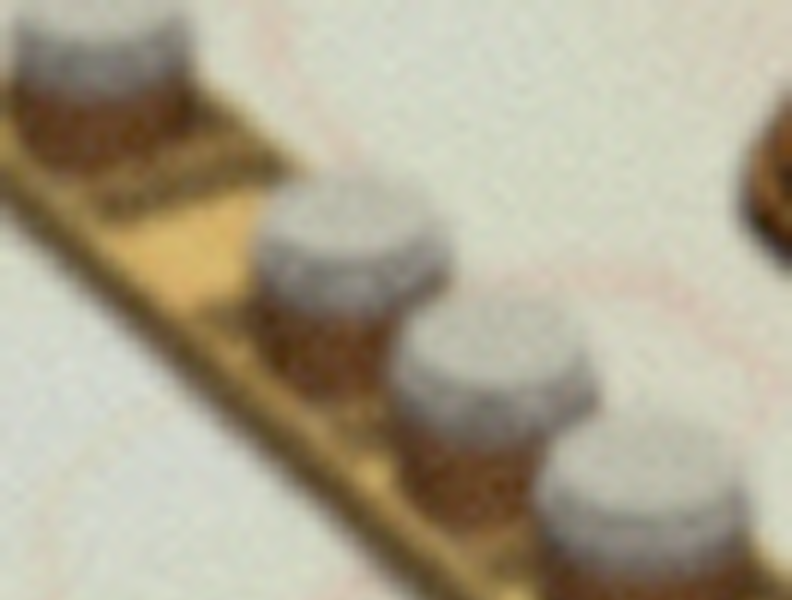

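View pics/wt.png

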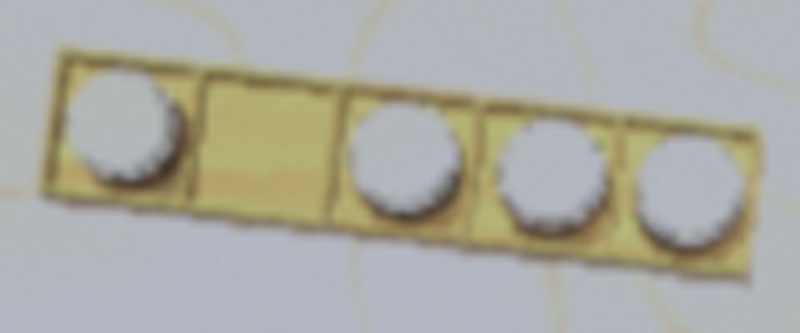

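View pics/ws.png

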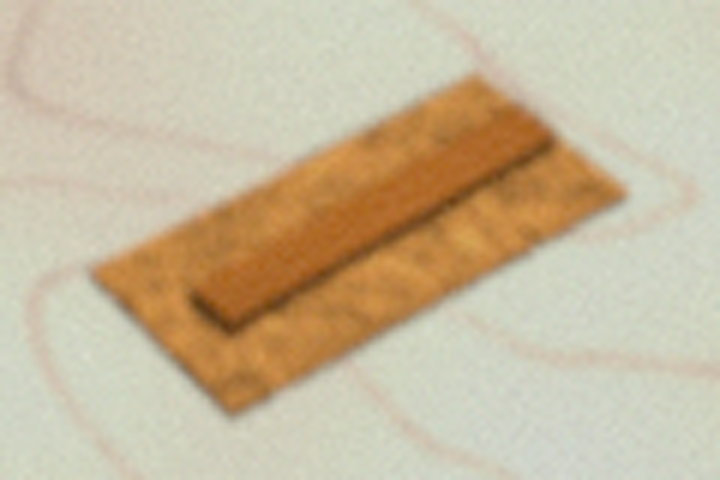

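The pictures show all four tins upright, one per compartment (top crop at x≈125, 405, 552 and 690), with their lids level with the rims. The stick lies flat inside the cork mat, and the arm is clear. I'm handing in the job.

```bash
python3 -c "
from bench import arm
print(arm.job_done())"
```

```text
the job is handed in; nothing more can be done
None
```

The job is done and handed in at about 58 s of the 210 s allowed. The stirring stick lies flat on the cork mat, and all four tins that were present stand in the tray, in slots 1, 2, 3 and 5. Each lid was pressed on the bench before its tin was lifted. Each stopped hard with the lid top at about 56 mm, under 18–24 N.

- **Final pictures:** the tins are upright, one to a compartment, with lids level. The stick is wholly inside the mat, and the gripper touches nothing.
- **Bystanders:** the mug, spray can and glue bottle are where they were, within the networks' error.
- **Slot 2:** that tin rubbed a divider with about 5 N while going down, and I nudged it clear before letting go.
- **Disagreements:** the two cameras differed by about 2–3 mm on the tray's position. In the final top picture the network also reported a second, false glue bottle at the slot 2 tin, which the picture does not show.

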